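Make up a set of spool clamps from the guarded carousel

TASK

Make up the clamp set for the next glue-up. First turn the tally dial fully back to its zero stop; then take every long spool clamp from the carousel, which its bar handle turns, lifting each out when its pocket faces the window in the wire guard, and put them all in the plywood tray, standing or lying. Leave the short clamps in their pockets, and last, with all the long clamps in the tray, turn the brake knob clockwise until it clicks past its detent to its end; do not knock over the glue bottle.

Things in the scene. Friction and masses are not known exactly. Their poses are not given: they have to be found in the camera images.
- long1: long spool clamp, 90 mm tall (origin: centre of underside; z runs up to the head): round foot 36 mm across, 18 high; rod 10 mm thick; square wooden head 34 x 34 mm, 60 to 80 mm up, sides along its x and y; brass nut 14 mm across on top; 70 to 120 g. Starts upright in any carousel pocket; some of the four are absent
- long1_mid (a point): the middle of long1, on its axis 45 mm above its underside
- long2: long spool clamp, 90 mm tall (origin: centre of underside; z runs up to the head): round foot 36 mm across, 18 high; rod 10 mm thick; square wooden head 34 x 34 mm, 60 to 80 mm up, sides along its x and y; brass nut 14 mm across on top; 70 to 120 g. Starts upright in any carousel pocket; some of the four are absent
- long2_mid (a point): the middle of long2, on its axis 45 mm above its underside
- long3: long spool clamp, 90 mm tall (origin: centre of underside; z runs up to the head): round foot 36 mm across, 18 high; rod 10 mm thick; square wooden head 34 x 34 mm, 60 to 80 mm up, sides along its x and y; brass nut 14 mm across on top; 70 to 120 g. Starts upright in any carousel pocket; some of the four are absent
- long3_mid (a point): the middle of long3, on its axis 45 mm above its underside
- long4: long spool clamp, 90 mm tall (origin: centre of underside; z runs up to the head): round foot 36 mm across, 18 high; rod 10 mm thick; square wooden head 34 x 34 mm, 60 to 80 mm up, sides along its x and y; brass nut 14 mm across on top; 70 to 120 g. Starts upright in any carousel pocket; some of the four are absent
- long4_mid (a point): the middle of long4, on its axis 45 mm above its underside
- short1: short spool clamp, 60 mm tall (origin: centre of underside; z runs up to the head): round foot 36 mm across, 18 high; rod 10 mm thick; square wooden head 34 x 34 mm, 30 to 50 mm up, sides along its x and y; brass nut 14 mm across on top; starts in a carousel pocket and stays there
- short2: short spool clamp, 60 mm tall (origin: centre of underside; z runs up to the head): round foot 36 mm across, 18 high; rod 10 mm thick; square wooden head 34 x 34 mm, 30 to 50 mm up, sides along its x and y; brass nut 14 mm across on top; starts in a carousel pocket and stays there
- carousel: dark wooden turntable 284 mm across, turns without end about vertical z (friction 0.06 N m, no detents, stays put). Origin on the axis, 20 mm above the bench; disc top 20 mm above it. Six square pockets, 40 mm inside, fences 5 mm thick and 24 high on the disc, centred 100 mm from the axis at 0, 60, .. 300 degrees from x. Clamps stand on the disc in them
- hub_grip (a point): centre of the carousel's wooden bar handle, on the axis 150 mm above the bench: bar 70 mm long along this point's x, 16 mm thick along y, 130 to 164 mm above the bench, on a column 44 mm across. Turns with the carousel
- stand: fixed foot of the carousel, origin on the axis; -x points to the window. Guard of 6 mm wires 158 mm above the bench: arcs of radius 100 (over the pockets) and 153 mm with radial wires, open only 47 degrees either side of -x: 25 mm over long clamps, it keeps any clamp outside the window from being lifted out. 8 mm posts at radius 153 mm, at 60, 180 and 300 degrees from the window
- window (a point): point on the top of the turntable, 100 mm from the axis along the stand's -x axis: where the pocket facing the window has its centre
- brake (a joint): brake knob of the carousel, rad: 0 as found (off), 1.2 at its end stop (on), growing clockwise seen from above. A spring detent resists with up to about 0.25 N m, passes its hump at 0.6 and snaps on to 1.2 by itself; let go before the hump it springs back. In the simulation it does not hold the turntable
- brake_grip (a point): grip point of the brake knob, on its vertical axis 131 mm above the bench: black bar 44 mm long along this point's x axis, 14 mm thick along y, from 106 to 138 mm above the bench, on a round knob 44 mm across on the grey brake box, right of the carousel. It turns with the knob
- tally (a joint): tally dial knob, rad: 0 at its zero stop, at most 3.0; it grows clockwise seen from above, so it goes back to zero counter-clockwise. Friction about 0.04 N m
- tally_grip (a point): grip point of the tally knob, on its vertical axis 72 mm above the bench: black bar 42 mm long along this point's x axis, 14 mm thick along y, its top 79 mm above the bench, on a grey box 100 x 100 x 35 mm with a white dial. It turns with the knob
- tray: loose open plywood tray, 220 mm (x) by 160 mm (y) by 45 mm high outside, walls and floor 5 mm thick, about 0.5 to 0.8 kg; origin: centre of its underside. It stands on the left or the right of the carousel, the tally dial on the other side
- glue: white glue bottle, 60 mm across and 150 mm tall, standing beside the carousel, beyond its left side (bystander; origin: centre of its underside)
Not all that is in view belongs to the job. Leave any red look-alike of the part that bears tally alone. Leave any pink or purple look-alike of the short2 alone.

How it is judged:
By the outcome, as a careful person would: the job done as asked, in the order asked, and still so for the second after the job is handed in, with the robot touching nothing.
Of long1, long2, long3, long4 only 2 to 3 are there at a start; the rules pass over those that are not, and their reading is None.
At some moment in a run one of tray may be knocked a few centimetres aside while the robot is not near it.
Once in a run the grip may slacken for a moment while it holds something.
It also fails if it takes over 210 s, if anything falls off the work surface, if the arm or the gripper's body presses on something with over 40 N, if the wrist force passes 120 N, or if a joint passes its speed limit or range.

ROBOT

A 6-joint arm with a two-finger parallel gripper is mounted at the origin on the work surface. World frame = base frame: x ahead of the robot, y to its left, z up, the work surface at z = 0. Lengths are in mm, angles in degrees, forces in N, time in s.
With the tool pointing down it reaches from about 300 to 850 mm from the base axis. Payload 4.2 kg.
Tool frame: the origin (TCP) lies midway between the tips of the shut fingers; the grasp point (between the pads) lies 19 mm behind it; z points along the fingers, y is the direction in which the jaws open and shut (so a half turn about z gives the same grasp; the last joint's range is limited). The gripper opens to 91 mm and grips with 3 to 60 N. Pads are 32 mm wide; open, the fingers measure 118 mm over their backs; the gripper's body (76 mm by 178 mm) begins 60 mm behind the grasp point.
Start: joints at [-73.74, 18.312, 89.639, -0, 72.044, -1.146], TCP at [172.014, -548.687, 179.876] pointing down, gripper open.
Joint ranges: [-177.97, 177.97], [-48.28, 115.42], [12.27, 149.76], [-77.06, 257.06], [2.81, 150.46], [-146.56, 146.56]. Speed limits (degrees/s): [147.25, 147.25, 180, 180, 180, 180].

INTERFACE

Orientations are given as [roll, pitch, yaw] about the fixed x, y, z axes, in that order (R = Rz(yaw) Ry(pitch) Rx(roll)).
In Python, from workcell import env gives the robot as it stands.
- The arm moves only by the shell command python3 -m jog 'ROWS' [FORCE]. ROWS is JSON, a list of rows, each an object of numbers: "dx", "dy", "dz": the shift along the world's x, y, z in m; "wx", "wy", "wz": the turn, a rotation vector about the world's x, y, z in rad; "grip": the gripper's target within -1 to 1 (shut at 1, half-way at 0, fully open at -1). In form: [{"dx": .., "dy": .., "dz": .., "wx": .., "wy": .., "wz": .., "grip": ..}, ...]. A call has 1 to 10 rows; each row shifts and turns the commanded pose from where the row before left it; what a row does not reach is not made up. A row lasts 1/10 s, in which the tool goes at most 50 mm and 8.59 degrees, less where a joint would pass 70% of its speed; a pose out of reach is approached as far as the arm can. A call with a gripper value outside its range is refused whole. The fingers move at their own pace and stop on an object; FORCE is the grip in N (left out, the last holds). Time passes only in rows, so rows that do not move let the fingers close. It gives the time, the measured TCP pose, the force and the opening at its end, in the units of the state.
- env.state(): the state, without advancing time (a new reading comes with each control period).
- env.grab_frame(name): name is "side" or "top"; returns the picture (400x640x3 uint8, red, green, blue); there is no depth.
- env.get_calibration(name): a dict with "fx", "fy", "cx", "cy" (pixels), "R" (3x3) and "t" (3): a world point X has camera coordinates R X + t. Camera axes: x right, y down, z forward; pixel columns grow to the right and rows downward; lengths in mm; the calibration is good to about 2 mm. A picture is of the moment at which its call begins. get_calibration takes no time and is no camera call.
- env.job_done(): hands the job in, once; it reports no verdict.
The state is a dict: "time_s": time; "qpos": joint angles; "qvel": joint speeds; "effort": joint torques, N m; "ee_pos": TCP position; "ee_rot": TCP orientation; "force": force on the tool from outside, world axes, zero at the start; "torque": the same for the moment, N m; "gripper_width": finger opening in mm.
Only numpy, scipy, OpenCV 4.12 (cv2) and the standard library are available. Lean on these libraries where they do the work, as an engineer would, in place of code of your own. Each camera call takes 0.05 s, during which the arm holds its last target. There are 200 camera calls.

## Working session

There is one attempt and no reset: what is moved stays moved. The work goes in short steps, Python scripts to look and compute and a shell command to move; the robot and the scene stay as the last step left them, time stands still between calls to the robot, and variables do not carry over. Pictures are saved under pics/ and viewed, about 12 in all and at most 16, crops included, and the job is handed in when it is done.

```bash
mkdir -p pics; ls; python3 - <<'E'
from workcell import env
import cv2
for n in("top","side"):
    f=env.grab_frame(n); cv2.imwrite(f"pics/{n}0.png",f[:,:,::-1])
    c=env.get_calibration(n); print(n,{k:(v if not hasattr(v,'tolist') else v.tolist()) for k,v in c.items()})
print(env.state())
E
```

```text
pics
top {'fx': 485.1883549810552, 'fy': 485.1883549810552, 'cx': 317.5806942440166, 'cy': 199.46928342244556, 'R': [[-0.01568782882236676, -0.9998762841350677, 0.001143875469220527], [-0.9808579762173305, 0.015167344611133123, -0.19413289816074372], [0.1940915312879021, -0.004167503052919973, -0.9809745712303767]], 't': [4.225192304304191, 540.5872359074264, 1203.1677703734545]}
side {'fx': 375.4669947400095, 'fy': 375.4669947400095, 'cx': 317.9635453212968, 'cy': 197.46927004747926, 'R': [[-0.7835153698474493, -0.6212665780561307, 0.011467528209699656], [-0.42835169170136705, 0.5266660052963736, -0.7342599996470848], [0.4501316401114144, -0.5802161302959316, -0.6787714996337296]], 't': [399.93139599683866, 312.7067187035986, 951.727249759523]}
{'time_s': 0.1, 'qpos': array([-7.37405976e+01,  1.83484952e+01,  8.96988796e+01, -3.67655115e-04,
        7.20428172e+01, -1.14456334e+00]), 'qvel': array([ 0.13202821, -0.08597573, -0.25197835,  0.07031298, -0.01348673,
        0.058772  ]), 'effort': array([-8.60750515e-04, -4.13333380e+01, -2.32509989e+01,  7.28647923e-02,
        4.22265194e-02, -6.06551157e-05]), 'ee_pos': array([ 171.85964199, -548.19841567,  179.10283663]), 'ee_rot': array([-1.79909819e+02, -1.45209460e-03,  1.74040782e+01]), 'force': array([-0.28030233,  0.44847064,  0.11901917]), 'torque': array([-0.05826747,  0.03826509,  0.01392142]), 'gripper_width': 91.64165936196768}
```

View pics/top0.png

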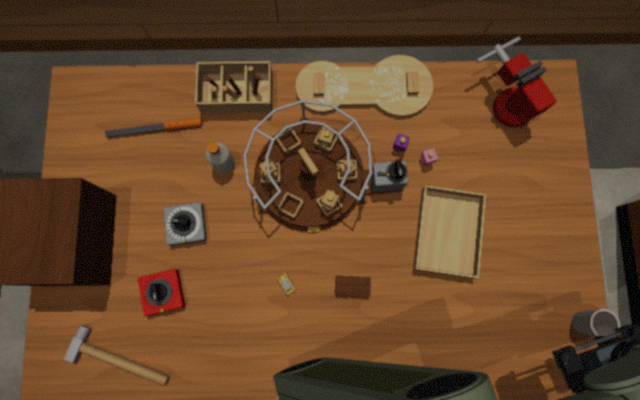

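View pics/side0.png

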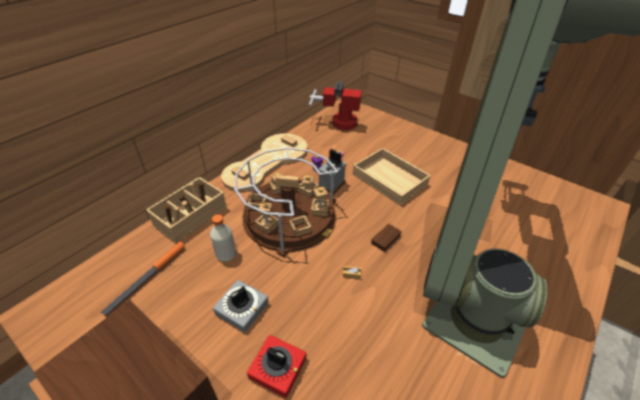

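The top view shows the grey tally at (185,223), with its red look-alike at (160,292), which is not to be touched. The carousel is at (308,175), the tray at (450,232), the brake at (395,172) and the glue bottle at (219,157). The pink and purple blocks at (430,156) and (401,142) are decoys. Next I'll enlarge crops of the parts I need.

```bash
cat > h.py <<'E'
import numpy as np, cv2
from workcell import env
def bp(n,uv,z):
    c=env.get_calibration(n);R=np.array(c["R"]);t=np.array(c["t"])
    d=R.T@np.array([(uv[0]-c["cx"])/c["fx"],(uv[1]-c["cy"])/c["fy"],1]);o=-R.T@t
    return (o+d*(z-o[2])/d[2]).round(1)
def pj(n,X):
    c=env.get_calibration(n);p=np.array(c["R"])@np.array(X,float)+np.array(c["t"])
    return np.array([c["fx"]*p[0]/p[2]+c["cx"],c["fy"]*p[1]/p[2]+c["cy"]]).round(1)
def crop(f,x,y,w,h,s):
    g=cv2.resize(f[y:y+h,x:x+w,::-1],None,fx=s,fy=s,interpolation=cv2.INTER_CUBIC)
    return cv2.convertScaleAbs(g,alpha=1.7,beta=10)
E
python3 - <<'E'
from h import *
t=cv2.imread("pics/top0.png")[:,:,::-1]
s=cv2.imread("pics/side0.png")[:,:,::-1]
cv2.imwrite("pics/c1.png",crop(t,235,95,180,145,4.4))
a=crop(t,155,195,60,60,6.6); b=crop(s,230,140,133,133,3)
b=cv2.resize(b,(396,396));cv2.imwrite("pics/c2.png",np.hstack([a[:396,:396],b]))
for uv,z in [((313,230),20),((308,175),150),((450,232),0),((183,222),72),((397,172),131),((219,157),100)]: print(uv,bp("top",uv,z))
E
```

```text
(313, 230) [465.6   9.   20. ]
(308, 175) [581.8  18.4 150. ]
(450, 232) [ 457.2 -356.     0. ]
(183, 222) [484.1 336.6  72. ]
(397, 172) [ 590.8 -199.7  131. ]
(219, 157) [644.8 244.  100. ]
```

View pics/c1.png

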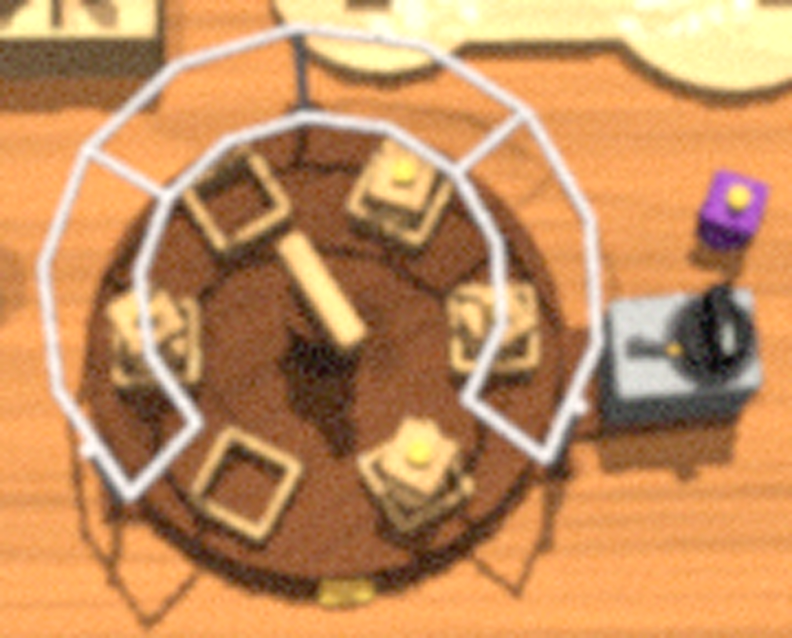

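View pics/c2.png

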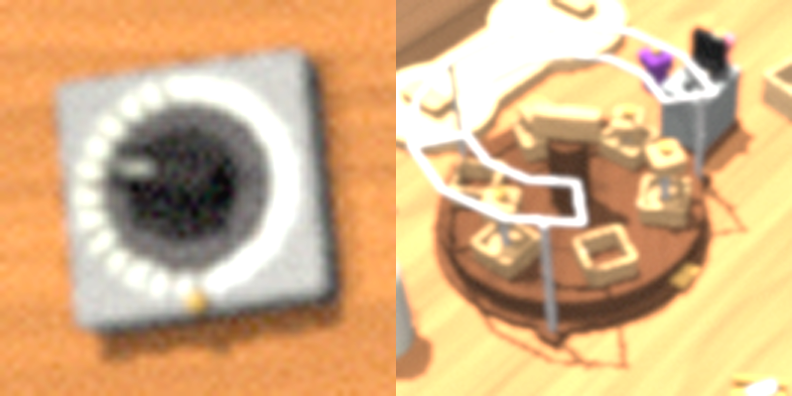

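```bash
python3 - <<'E'
from h import *
from scipy.optimize import least_squares
P=[(247,485),(416,490),(493,330),(398,198),(237,200),(155,340)]
W=np.array([bp("top",(235+a/4.4,95+b/4.4),64)[:2] for a,b in P]);print(W)
f=lambda p:np.concatenate([W[i]-(p[:2]+100*np.array([np.cos(p[2]+i*np.pi/3),np.sin(p[2]+i*np.pi/3)])) for i in range(6)])
a=np.arctan2(*(W[0]-W.mean(0))[::-1])
r=least_squares(f,[*W.mean(0),a]);p=r.x;print(p[:2],np.degrees(p[2]),r.fun.round(1))
for i in range(6):
    q=p[:2]+100*np.array([np.cos(p[2]+i*np.pi/3),np.sin(p[2]+i*np.pi/3)])
    print(i,P[i],[((pj("top",[*q,z])-[235,95])*4.4).round(0).tolist() for z in(64,70,90,99,120,129)])
for uv,z in [((322,290),164),((290,240),164),((355,338),164)]: print(uv,bp("top",(235+uv[0]/4.4,95+uv[1]/4.4),z))
for uv,z in [((345,592),30),((715,290),138),((712,335),138),((300,120),158),((300,32),158),((198,422),158),((470,400),158),((130,495),158),((546,460),158),((670,350),95)]: print(uv,z,bp("top",(235+uv[0]/4.4,95+uv[1]/4.4),z))
for uv,z in [((58,85),35),((300,50),35),((335,295),35),((80,325),35),((185,180),60),((135,165),65),((195,300),35)]: print(uv,z,bp("top",(155+uv[0]/6.6,195+uv[1]/6.6),z))
E
```

```text
[[524.4  63.8]
 [520.  -34.5]
 [615.2 -81.9]
 [697.5 -27.4]
 [697.7  68.9]
 [612.2 117.6]]
[611.16666667  17.75      ] 151.0745732030383 [ 0.8 -2.3 -5.5 -0.6  2.2  0.3 -1.2  3.2  0.9 -0.5  2.9 -0.1]
0 (247, 485) [[243.0, 486.0], [242.0, 484.0], [241.0, 478.0], [240.0, 475.0], [238.0, 468.0], [237.0, 465.0]]
1 (416, 490) [[415.0, 480.0], [415.0, 479.0], [416.0, 472.0], [416.0, 469.0], [417.0, 462.0], [418.0, 459.0]]
2 (493, 330) [[494.0, 334.0], [494.0, 331.0], [496.0, 322.0], [497.0, 318.0], [500.0, 308.0], [501.0, 304.0]]
3 (398, 198) [[403.0, 196.0], [403.0, 193.0], [404.0, 182.0], [405.0, 177.0], [405.0, 165.0], [406.0, 160.0]]
4 (237, 200) [[236.0, 202.0], [235.0, 198.0], [234.0, 187.0], [233.0, 183.0], [231.0, 171.0], [230.0, 165.0]]
5 (155, 340) [[155.0, 345.0], [154.0, 342.0], [150.0, 334.0], [149.0, 330.0], [145.0, 320.0], [144.0, 316.0]]
(322, 290) [613.   17.3 164. ]
(290, 240) [641.6  34.4 164. ]
(355, 338) [ 5.858e+02 -3.000e-01  1.640e+02]
(345, 592) 30 [465.4   7.8  30. ]
(715, 290) 138 [ 617.  -201.1  138. ]
(712, 335) 138 [ 591.2 -198.2  138. ]
(300, 120) 158 [712.8  28.4 158. ]
(300, 32) 158 [764.7  27.9 158. ]
(198, 422) 158 [541.9  85.2 158. ]
(470, 400) 158 [551.8 -62.  158. ]
(130, 495) 158 [502.4 121.7 158. ]
(546, 460) 158 [ 518.1 -102.1  158. ]
(670, 350) 95 [ 593.7 -181.1   95. ]
(58, 85) 35 [527.9 398.5  35. ]
(300, 50) 35 [540.6 303.   35. ]
(335, 295) 35 [442.7 286.3  35. ]
(80, 325) 35 [432.5 385.5  35. ]
(185, 180) 60 [485.2 339.8  60. ]
(135, 165) 65 [490.6 357.9  65. ]
(195, 300) 35 [441.6 341.   35. ]
```

```bash
python3 - <<'E'
from h import *
t=cv2.imread("pics/top0.png")[:,:,::-1]
s=cv2.imread("pics/side0.png")[:,:,::-1]
g=lambda f,x,y,w:cv2.LUT(cv2.resize(crop(f,x,y,w,w,1)*0+f[y:y+w,x:x+w,::-1],(380,290*380//290),interpolation=cv2.INTER_CUBIC),np.array([min(255,255*(i/255)**.45*1.1) for i in range(256)]).astype(np.uint8))
im=np.vstack([np.hstack([g(t,165,203,40),g(s,210,270,60)]),np.hstack([g(t,365,150,50),g(t,405,180,100)])])
cv2.imwrite("pics/c3.png",cv2.resize(im,(600,600)))
E
```

```text
(no output)
```

View pics/c3.png

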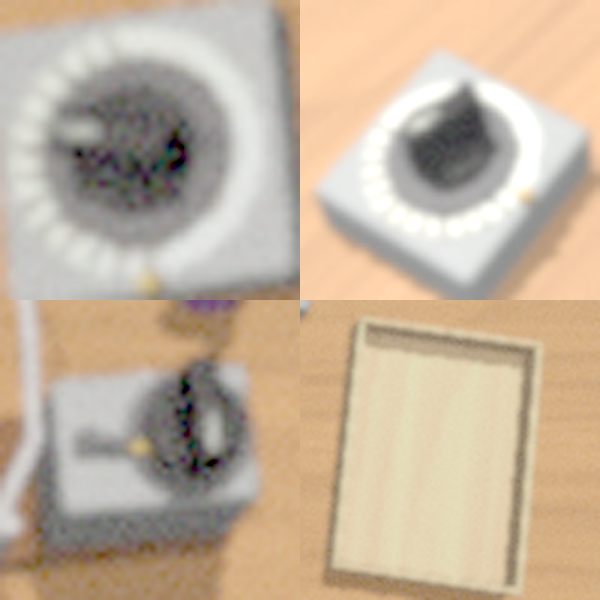

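```bash
python3 - <<'E'
from h import *
print("side bar",bp("side",(235,294),79),bp("side",(244,288),79),bp("side",(239.5,291),79))
print("top bar",bp("top",(175.7,220),79),bp("top",(189,222.6),79))
T=np.array([bp("top",p,45) for p in [(426,186.5),(485,195),(478.5,277.3),(415,270)]]);print(T,T.mean(0))
E
```

```text
side bar [486. 356.  79.] [481.5 330.6  79. ] [483.8 343.4  79. ]
top bar [488.4 353.2  79. ] [481.3 319.5  79. ]
[[ 572.4 -288.8   45. ]
 [ 547.3 -441.6   45. ]
 [ 335.5 -407.6   45. ]
 [ 356.2 -248.1   45. ]] [ 452.85  -346.525   45.   ]
```

```bash
python3 -m jog '[{"dx":0.03,"dy":0.038,"dz":0.01,"wz":0.106},{"dx":0.03,"dy":0.038,"dz":0.01,"wz":0.106},{"dx":0.03,"dy":0.038,"dz":0.01,"wz":0.106},{"dx":0.03,"dy":0.038,"dz":0.01,"wz":0.106},{"dx":0.03,"dy":0.038,"dz":0.01,"wz":0.106},{"dx":0.03,"dy":0.038,"dz":0.01,"wz":0.106},{"dx":0.02,"dy":0.044,"wz":0.106},{"dx":0.02,"dy":0.044,"wz":0.106},{"dx":0.02,"dy":0.044,"wz":0.106},{"dx":0.02,"dy":0.044,"wz":0.106}]' 20 && python3 -m jog '[{"dy":0.048},{"dy":0.048},{"dy":0.048},{"dy":0.048},{"dy":0.048},{"dy":0.048},{"dy":0.048},{"dy":0.048},{"dy":0.048},{"dy":0.048}]'
```

```text
invalid input
```

```bash
python3 -m jog '[{"dx":0.03,"dy":0.038,"dz":0.01,"wx":0,"wy":0,"wz":0.106,"grip":-1}]'
```

```text
time_s: 0.2
ee_pos: [199.9, -512.7, 187.8]
ee_rot: [-179.9, 0.1, 23.3]
force: [1.6, 1.2, -0.1]
gripper_width: 91.2
```

```bash
python3 -m jog '[{"dx":0.03,"dy":0.038,"dz":0.01,"wx":0,"wy":0,"wz":0.106,"grip":-1},{"dx":0.03,"dy":0.038,"dz":0.01,"wz":0.106,"grip":-1}]' 20
```

```text
invalid input
```

```bash
python3 -m jog '[{"dx":0.03,"dy":0.038,"dz":0.01,"wx":0,"wy":0,"wz":0.106,"grip":-1},{"dx":0.03,"dy":0.038,"dz":0.01,"wx":0,"wy":0,"wz":0.106,"grip":-1},{"dx":0.03,"dy":0.038,"dz":0.01,"wx":0,"wy":0,"wz":0.106,"grip":-1},{"dx":0.03,"dy":0.038,"dz":0.01,"wx":0,"wy":0,"wz":0.106,"grip":-1},{"dx":0.03,"dy":0.038,"dz":0.01,"wx":0,"wy":0,"wz":0.106,"grip":-1},{"dx":0.02,"dy":0.044,"dz":0.01,"wx":0,"wy":0,"wz":0.106,"grip":-1},{"dx":0.02,"dy":0.044,"dz":0,"wx":0,"wy":0,"wz":0.106,"grip":-1},{"dx":0.02,"dy":0.044,"dz":0,"wx":0,"wy":0,"wz":0.106,"grip":-1},{"dx":0.02,"dy":0.044,"dz":0,"wx":0,"wy":0,"wz":0.106,"grip":-1},{"dx":0.02,"dy":0.044,"dz":0,"wx":0,"wy":0,"wz":0,"grip":-1}]' 20
```

```text
time_s: 1.2
ee_pos: [452.2, -98.7, 249.7]
ee_rot: [-180.0, 0.0, 78.2]
force: [0.7, -0.5, 0.4]
gripper_width: 90.7
```

```bash
python3 -m jog '[{"dx":0.004,"dy":0.046,"dz":0,"wx":0,"wy":0,"wz":0,"grip":-1},{"dx":0.004,"dy":0.046,"dz":0,"wx":0,"wy":0,"wz":0,"grip":-1},{"dx":0.004,"dy":0.046,"dz":0,"wx":0,"wy":0,"wz":0,"grip":-1},{"dx":0.004,"dy":0.046,"dz":0,"wx":0,"wy":0,"wz":0,"grip":-1},{"dx":0.004,"dy":0.046,"dz":0,"wx":0,"wy":0,"wz":0,"grip":-1},{"dx":0.004,"dy":0.046,"dz":0,"wx":0,"wy":0,"wz":0,"grip":-1},{"dx":0.004,"dy":0.046,"dz":0,"wx":0,"wy":0,"wz":0,"grip":-1},{"dx":0.004,"dy":0.046,"dz":0,"wx":0,"wy":0,"wz":0,"grip":-1},{"dx":0.003,"dy":0.046,"dz":0,"wx":0,"wy":0,"wz":0,"grip":-1},{"dx":0,"dy":0.03,"dz":0,"wx":0,"wy":0,"wz":0,"grip":-1}]'
```

```text
time_s: 2.2
ee_pos: [486.6, 346.3, 248.9]
ee_rot: [-179.9, 0.0, 78.2]
force: [1.0, -0.5, -1.1]
gripper_width: 90.9
```

```bash
python3 -m jog '[{"dx":-0.002,"dy":-0.005,"dz":-0.04,"wx":0,"wy":0,"wz":0,"grip":-1},{"dx":0,"dy":0,"dz":-0.04,"wx":0,"wy":0,"wz":0,"grip":-1},{"dx":0,"dy":0,"dz":-0.04,"wx":0,"wy":0,"wz":0,"grip":-1},{"dx":0,"dy":0,"dz":-0.03,"wx":0,"wy":0,"wz":0,"grip":-1},{"dx":0,"dy":0,"dz":-0.025,"wx":0,"wy":0,"wz":0,"grip":-1},{"dx":0,"dy":0,"dz":-0.018,"wx":0,"wy":0,"wz":0,"grip":-1}]' 15
```

```text
time_s: 2.8
ee_pos: [483.7, 337.5, 54.4]
ee_rot: [-179.9, 0.2, 78.1]
force: [0.0, -0.1, -0.6]
gripper_width: 91.4
```

```bash
python3 -m jog '[{"dx":0,"dy":0,"dz":0,"wx":0,"wy":0,"wz":0,"grip":1},{"dx":0,"dy":0,"dz":0,"wx":0,"wy":0,"wz":0,"grip":1},{"dx":0,"dy":0,"dz":0,"wx":0,"wy":0,"wz":0,"grip":1},{"dx":0,"dy":0,"dz":0,"wx":0,"wy":0,"wz":0,"grip":1},{"dx":0,"dy":0,"dz":0,"wx":0,"wy":0,"wz":0,"grip":1},{"dx":0,"dy":0,"dz":0,"wx":0,"wy":0,"wz":0,"grip":1},{"dx":0,"dy":0,"dz":0,"wx":0,"wy":0,"wz":0,"grip":1}]' 15; python3 -c "
from workcell import env;s=env.state();print(s['torque'],s['qpos'])"
```

```text
time_s: 3.5
ee_pos: [485.1, 338.4, 57.2]
ee_rot: [180.0, -0.0, 78.1]
force: [-0.5, -0.4, -0.2]
gripper_width: 38.1
[-0.02789887 -0.16367274  0.02973611] [ 3.37868190e+01  2.54832629e+01  9.73979305e+01 -2.22156212e-03
  5.70841982e+01  4.56478351e+01]
```

```bash
python3 -m jog '[{"dx":0,"dy":0,"dz":0,"wx":0,"wy":0,"wz":0,"grip":1},{"dx":0,"dy":0,"dz":0,"wx":0,"wy":0,"wz":0,"grip":1},{"dx":0,"dy":0,"dz":0,"wx":0,"wy":0,"wz":0,"grip":1},{"dx":0,"dy":0,"dz":0,"wx":0,"wy":0,"wz":0,"grip":1},{"dx":0,"dy":0,"dz":0,"wx":0,"wy":0,"wz":0,"grip":1}]'; python3 -c "
from workcell import env;s=env.state();print(s['torque'],s['qpos'])"
```

```text
time_s: 4.0
ee_pos: [485.0, 338.3, 56.9]
ee_rot: [180.0, -0.0, 78.1]
force: [-0.0, -0.2, -1.0]
gripper_width: 0.7
[-0.03797535 -0.0773557  -0.00078438] [ 3.37835384e+01  2.55125051e+01  9.74075466e+01 -3.89243019e-03
  5.70760336e+01  4.56488665e+01]
```

```bash
python3 - <<'E'
from h import *
t=env.grab_frame("top");s=env.grab_frame("side")
print(pj("top",[485,340,79]),pj("side",[485,340,79]))
cv2.imwrite("pics/c4.png",np.hstack([crop(t,130,170,100,133,3.9),crop(s,180,210,100,133,3.9)]))
E
```

```text
[180.9 221.2] [240.2 289.8]
```

View pics/c4.png

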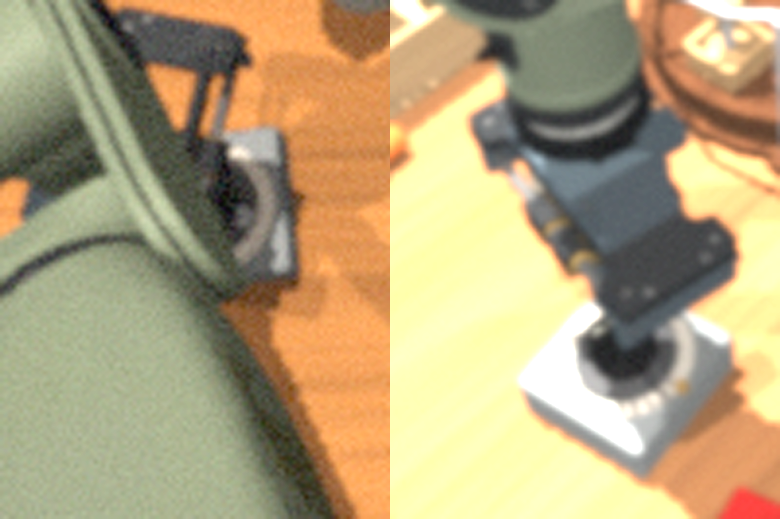

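```bash
cat >> h.py <<'E'
def gcrop(f,x,y,w,h,s,gm=.5):
    g=cv2.resize(f[y:y+h,x:x+w,::-1],None,fx=s,fy=s,interpolation=cv2.INTER_CUBIC)
    return cv2.LUT(g,np.array([255*(i/255)**gm for i in range(256)]).astype(np.uint8))
E
python3 - <<'E'
from h import *
t=env.grab_frame("top");s=env.grab_frame("side")
cv2.imwrite("pics/c5.png",np.hstack([gcrop(t,155,190,60,60,6.6),gcrop(s,205,250,70,70,5.66)[:396,:396]]))
E
```

```text
(no output)
```

View pics/c5.png

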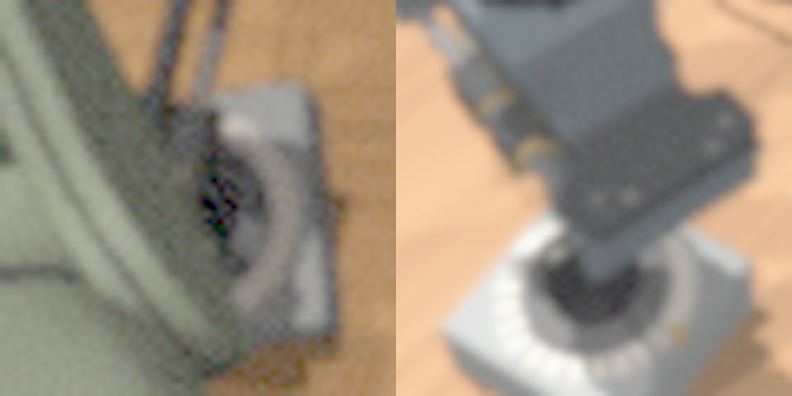

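```bash
python3 -m jog '[{"dx":0,"dy":0,"dz":0.004,"wx":0,"wy":0,"wz":0,"grip":1},{"dx":0,"dy":0,"dz":0,"wx":0,"wy":0,"wz":0,"grip":1}]'; python3 -m jog '[{"dx":0.012,"dy":-0.003,"dz":-0.004,"wx":0,"wy":0,"wz":0,"grip":1},{"dx":0,"dy":0,"dz":0,"wx":0,"wy":0,"wz":0,"grip":1}]'
```

```text
time_s: 4.4
ee_pos: [485.4, 338.6, 61.5]
ee_rot: [179.9, -0.0, 78.1]
force: [0.9, -0.6, -0.3]
gripper_width: 0.6
time_s: 4.6
ee_pos: [498.5, 334.9, 56.4]
ee_rot: [180.0, -0.0, 78.1]
force: [-0.2, -0.9, 0.1]
gripper_width: 0.7
```

```bash
python3 -m jog '[{"dx":-0.012,"dy":0.003,"dz":0.04,"wx":0,"wy":0,"wz":0,"grip":1},{"dx":0,"dy":0,"dz":0.0,"wx":0,"wy":0,"wz":0,"grip":1}]';python3 - <<'E'
from h import *
s=env.grab_frame("side");e=env.state()["ee_pos"];print(e,pj("side",e),pj("side",[485,340,79]))
cv2.imwrite("pics/c6.png",gcrop(s,190,240,100,75,8,.6))
E
```

```text
time_s: 4.8
ee_pos: [487.0, 340.1, 100.9]
ee_rot: [179.7, -0.3, 78.1]
force: [0.7, 0.2, 0.6]
gripper_width: 0.7
[486.4420332  339.30474243  99.08885034] [238.9 284.6] [240.2 289.8]
```

View pics/c6.png

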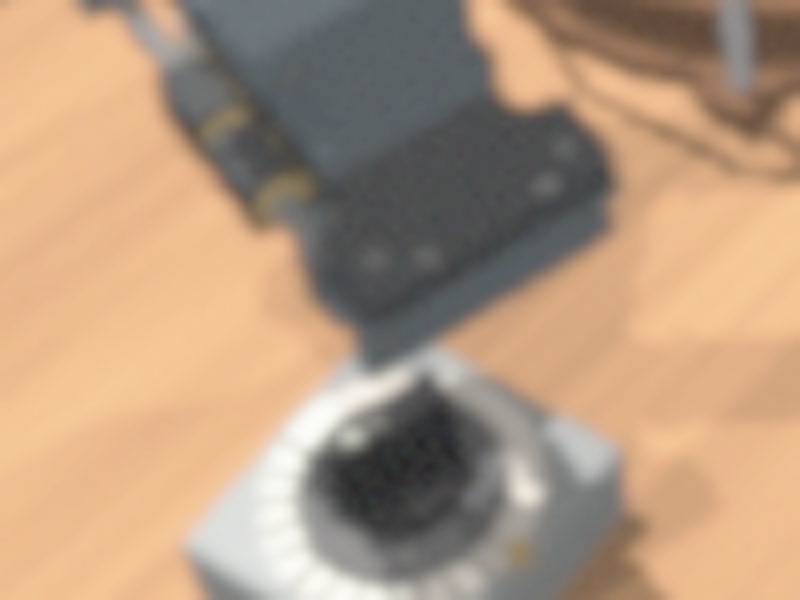

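```bash
python3 - <<'E'
from h import *
for X in [(485,338,57),(478,339,57),(440,345,57),(530,330,57),(485,340,36),(485,340,60),(485,340,79),(489,360,79),(481,320,79)]:
    q=pj("side",X);r=pj("top",X);print(X,q,((q-[205,250])*5.66+[396,0]).round(),((q-[190,240])*8).round(),"top",r,((r-[155,190])*6.6).round())
E
```

```text
(485, 338, 57) [241.9 294.3] [605. 251.] [415. 434.] top [184.  222.5] [191. 214.]
(478, 339, 57) [243.6 296.1] [614. 261.] [429. 449.] top [183.5 225.2] [188. 232.]
(440, 345, 57) [252.6 306.3] [665. 319.] [501. 530.] top [180.6 240.1] [169. 331.]
(530, 330, 57) [232.1 282.6] [549. 185.] [337. 341.] top [187.8 205.2] [216. 100.]
(485, 340, 36) [242.4 299.5] [608. 280.] [419. 476.] top [185.4 223.7] [201. 222.]
(485, 340, 60) [241.2 294.1] [601. 250.] [410. 433.] top [182.9 222.4] [184. 214.]
(485, 340, 79) [240.2 289.8] [595. 225.] [402. 398.] top [180.9 221.2] [171. 206.]
(489, 360, 79) [232.9 294.4] [554. 251.] [343. 435.] top [173.  219.8] [119. 197.]
(481, 320, 79) [247.3 285.3] [635. 200.] [458. 362.] top [188.8 222.7] [223. 216.]
```

```bash
python3 -m jog '[{"dx":0,"dy":0.002,"dz":-0.01,"wx":0,"wy":0,"wz":0,"grip":1},{"dx":0,"dy":0,"dz":-0.006,"wx":0,"wy":0,"wz":0,"grip":1},{"dx":0,"dy":0,"dz":-0.003,"wx":0,"wy":0,"wz":0,"grip":1},{"dx":0,"dy":0,"dz":0,"wx":0,"wy":0,"wz":0,"grip":1}]';python3 -m jog '[{"dx":0,"dy":0,"dz":-0.003,"wx":0,"wy":0,"wz":0,"grip":1},{"dx":0,"dy":0,"dz":0,"wx":0,"wy":0,"wz":0,"grip":1}]'
```

```text
time_s: 5.25
ee_pos: [484.2, 339.7, 76.1]
ee_rot: [-179.9, 0.1, 78.1]
force: [0.8, -0.0, 0.3]
gripper_width: 0.4
time_s: 5.45
ee_pos: [484.9, 340.2, 74.4]
ee_rot: [-180.0, 0.0, 78.1]
force: [0.3, 0.4, -0.3]
gripper_width: 0.5
```

```bash
for i in 1; do python3 -m jog '[{"dx":0,"dy":0,"dz":-0.009,"wx":0,"wy":0,"wz":0,"grip":1},{"dx":0,"dy":0,"dz":-0.004,"wx":0,"wy":0,"wz":0,"grip":1},{"dx":0,"dy":0,"dz":-0.002,"wx":0,"wy":0,"wz":0,"grip":1},{"dx":0,"dy":0,"dz":-0.002,"wx":0,"wy":0,"wz":0,"grip":1}]';done;python3 -m jog '[{"dx":0,"dy":0,"dz":-0.002,"wx":0,"wy":0,"wz":0,"grip":1},{"dx":0,"dy":0,"dz":-0.001,"wx":0,"wy":0,"wz":0,"grip":1}]'; python3 -m jog '[{"dx":0,"dy":0,"dz":-0.002,"wx":0,"wy":0,"wz":0,"grip":1},{"dx":0,"dy":0,"dz":-0.001,"wx":0,"wy":0,"wz":0,"grip":1}]'
```

```text
time_s: 5.85
ee_pos: [485.0, 340.3, 57.6]
ee_rot: [-180.0, 0.0, 78.1]
force: [-0.9, 0.5, 0.3]
gripper_width: 0.3
time_s: 6.05
ee_pos: [485.1, 340.3, 54.8]
ee_rot: [180.0, -0.0, 78.1]
force: [0.1, -1.1, -0.4]
gripper_width: 0.8
time_s: 6.25
ee_pos: [485.0, 340.3, 51.7]
ee_rot: [180.0, 0.0, 78.1]
force: [0.3, 1.1, -0.5]
gripper_width: 0.4
```

```bash
python3 - <<'E'
from h import *
s=env.grab_frame("side");e=env.state();print(e["ee_pos"],e["force"],e["gripper_width"],e["time_s"])
cv2.imwrite("pics/c7.png",s[150:380,100:420,::-1].repeat(2,0).repeat(2,1))
E
```

```text
[484.89656506 340.22155121  51.6356879 ] [-0.2539397  -0.01500776  0.8796326 ] 0.5373483308160022 6.3
```

View pics/c7.png

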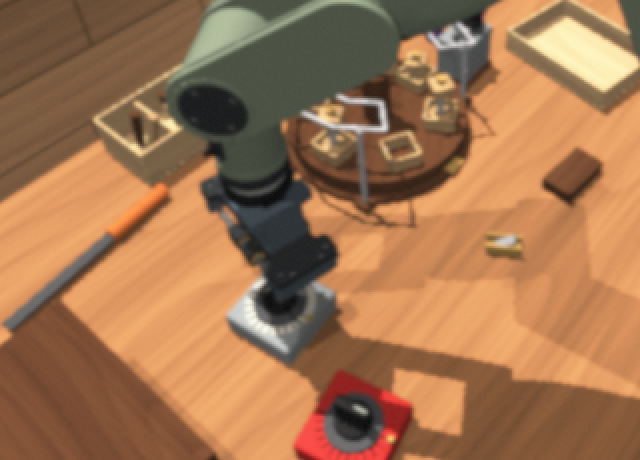

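```bash
python3 -m jog '[{"dx":0,"dy":0,"dz":-0.003,"wx":0,"wy":0,"wz":0,"grip":1},{"dx":0,"dy":0,"dz":0,"wx":0,"wy":0,"wz":0,"grip":1}]'; python3 -m jog '[{"dx":0,"dy":0,"dz":-0.003,"wx":0,"wy":0,"wz":0,"grip":1},{"dx":0,"dy":0,"dz":0,"wx":0,"wy":0,"wz":0,"grip":1}]';  python3 -m jog '[{"dx":0,"dy":0,"dz":-0.003,"wx":0,"wy":0,"wz":0,"grip":1},{"dx":0,"dy":0,"dz":0,"wx":0,"wy":0,"wz":0,"grip":1}]'|grep -E "pos|force"; python3 - <<'E'
from h import *
t=env.grab_frame("top")
cv2.imwrite("pics/c8.png",gcrop(t,130,160,110,90,7,.45))
E
```

```text
time_s: 6.5
ee_pos: [484.8, 340.1, 48.5]
ee_rot: [-180.0, 0.0, 78.1]
force: [0.5, -0.7, 0.4]
gripper_width: 0.4
time_s: 6.7
ee_pos: [484.8, 340.2, 45.4]
ee_rot: [-180.0, 0.0, 78.1]
force: [0.2, -0.4, 0.1]
gripper_width: 0.4
ee_pos: [485.1, 340.3, 45.1]
force: [-2.7, -2.0, 12.4]
```

View pics/c8.png

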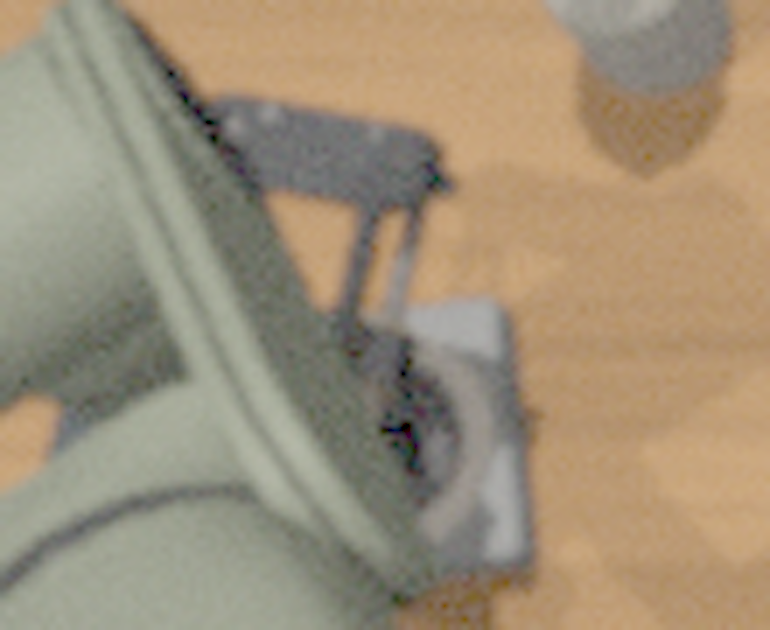

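```bash
python3 -m jog '[{"dx":0,"dy":0,"dz":0.018,"wx":0,"wy":0,"wz":0,"grip":1},{"dx":0,"dy":0,"dz":0,"wx":0,"wy":0,"wz":0,"grip":1}]'|grep -E "pos|force"; for k in 1 2 3 4 5; do :; done; python3 -m jog '[{"dx":-0.006,"dy":0,"dz":0,"wx":0,"wy":0,"wz":0,"grip":1},{"dx":0,"dy":0,"dz":0,"wx":0,"wy":0,"wz":0,"grip":1}]'|grep -E "pos|force";python3 -m jog '[{"dx":-0.006,"dy":0,"dz":0,"wx":0,"wy":0,"wz":0,"grip":1},{"dx":0,"dy":0,"dz":0,"wx":0,"wy":0,"wz":0,"grip":1}]'|grep -E "pos|force"; python3 -m jog '[{"dx":-0.006,"dy":0,"dz":0,"wx":0,"wy":0,"wz":0,"grip":1},{"dx":0,"dy":0,"dz":0,"wx":0,"wy":0,"wz":0,"grip":1}]'|grep -E "pos|force"
```

```text
ee_pos: [486.5, 341.4, 62.9]
force: [-0.1, 0.7, 0.1]
ee_pos: [477.6, 339.8, 59.9]
force: [0.1, 0.2, -0.9]
ee_pos: [471.8, 340.0, 60.2]
force: [-1.3, 0.6, 0.1]
ee_pos: [466.1, 340.2, 60.7]
force: [-0.6, -0.0, -0.3]
```

```bash
python3 -m jog '[{"dx":0,"dy":0,"dz":0.045,"wx":0,"wy":0,"wz":0,"grip":1},{"dx":-0.005,"dy":-0.03,"dz":0.01,"wx":0,"wy":0,"wz":0.14,"grip":1},{"dx":-0.005,"dy":-0.03,"dz":0,"wx":0,"wy":0,"wz":0.14,"grip":1},{"dx":-0.005,"dy":-0.03,"dz":0,"wx":0,"wy":0,"wz":0.14,"grip":1},{"dx":-0.005,"dy":-0.03,"dz":0,"wx":0,"wy":0,"wz":0.14,"grip":1},{"dx":-0.005,"dy":-0.02,"dz":-0.03,"wx":0,"wy":0,"wz":0.14,"grip":1},{"dx":0,"dy":0,"dz":-0.03,"wx":0,"wy":0,"wz":0.14,"grip":1},{"dx":0,"dy":0,"dz":-0.025,"wx":0,"wy":0,"wz":0.14,"grip":1},{"dx":0,"dy":0,"dz":-0.01,"wx":0,"wy":0,"wz":0.14,"grip":1},{"dx":0,"dy":0,"dz":0,"wx":0,"wy":0,"wz":0.10,"grip":1}]';python3 - <<'E'
from h import *
s=env.grab_frame("side");e=env.state()["ee_pos"];p=pj("side",e);print(e,p)
t=env.grab_frame("top");print(pj("top",e))
x,y=int(p[0])-55,int(p[1])-45
g=gcrop(s,x,y,100,75,8,.55);cv2.drawMarker(g,tuple(int(v) for v in (p-[x,y])*8),(0,0,255),0,20,1);cv2.imwrite("pics/c9.png",g);cv2.imwrite("pics/top9.png",t[:,:,::-1]);cv2.imwrite("pics/side9.png",s[:,:,::-1])
E
```

```text
time_s: 8.75
ee_pos: [440.7, 199.6, 19.2]
ee_rot: [-179.8, -0.1, 148.3]
force: [0.2, 0.4, -0.0]
gripper_width: 0.5
[441.37466804 199.94391882  19.96234226] [292.3 276.3]
[240.1 240.3]
```

View pics/c9.png

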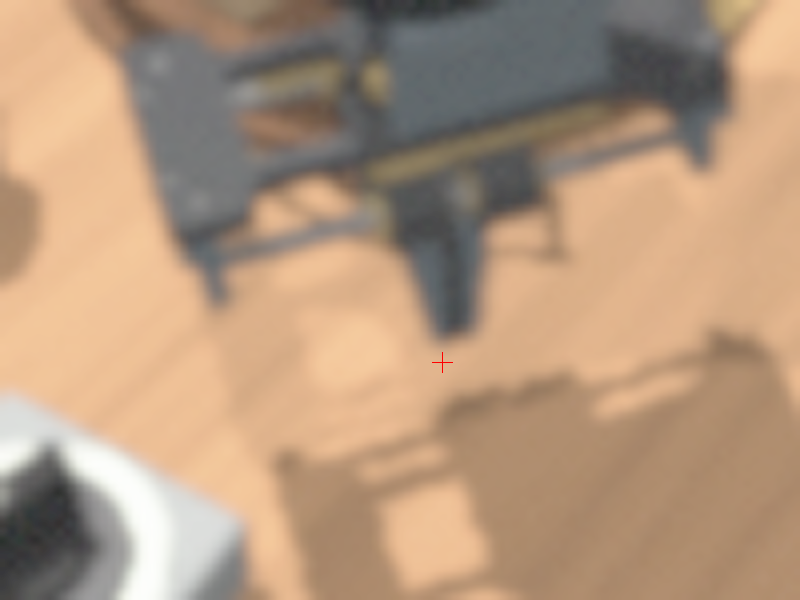

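```bash
python3 -m jog '[{"dx":0,"dy":0,"dz":-0.012,"wx":0,"wy":0,"wz":0,"grip":1},{"dx":0,"dy":0,"dz":0,"wx":0,"wy":0,"wz":0,"grip":1}]'|grep -E "pos|force"; for a in 1; do python3 -m jog '[{"dx":0,"dy":0,"dz":-0.003,"wx":0,"wy":0,"wz":0,"grip":1},{"dx":0,"dy":0,"dz":0,"wx":0,"wy":0,"wz":0,"grip":1}]'|grep -E "pos|force"; done; python3 -m jog '[{"dx":0,"dy":0,"dz":-0.003,"wx":0,"wy":0,"wz":0,"grip":1},{"dx":0,"dy":0,"dz":0,"wx":0,"wy":0,"wz":0,"grip":1}]'|grep -E "pos|force";python3 -m jog '[{"dx":0,"dy":0,"dz":-0.003,"wx":0,"wy":0,"wz":0,"grip":1},{"dx":0,"dy":0,"dz":0,"wx":0,"wy":0,"wz":0,"grip":1}]'|grep -E "pos|force"
```

```text
ee_pos: [441.4, 200.1, 8.4]
force: [-0.9, -0.9, -0.9]
ee_pos: [442.1, 200.4, 6.1]
force: [-0.1, -1.0, -0.7]
ee_pos: [441.9, 200.3, 2.8]
force: [0.1, -0.3, 0.8]
ee_pos: [441.8, 200.2, -0.4]
force: [-0.2, -0.4, 0.8]
```

```bash
python3 -m jog '[{"dx":0,"dy":0,"dz":-0.002,"wx":0,"wy":0,"wz":0,"grip":1},{"dx":0,"dy":0,"dz":0,"wx":0,"wy":0,"wz":0,"grip":1}]'|grep -E "pos|force"; python3 -m jog '[{"dx":0,"dy":0,"dz":-0.002,"wx":0,"wy":0,"wz":0,"grip":1},{"dx":0,"dy":0,"dz":0,"wx":0,"wy":0,"wz":0,"grip":1}]'|grep -E "pos|force"
```

```text
ee_pos: [441.9, 200.2, -2.3]
force: [0.2, -0.2, 0.6]
ee_pos: [441.9, 200.2, -4.3]
force: [0.5, 0.6, 0.7]
```

```bash
for i in 1; do python3 -m jog '[{"dx":0,"dy":0,"dz":-0.002,"wx":0,"wy":0,"wz":0,"grip":1},{"dx":0,"dy":0,"dz":-0.001,"wx":0,"wy":0,"wz":0,"grip":1}]'|grep -E "pos|force"; done; python3 -m jog '[{"dx":0,"dy":0,"dz":-0.002,"wx":0,"wy":0,"wz":0,"grip":1},{"dx":0,"dy":0,"dz":-0.001,"wx":0,"wy":0,"wz":0,"grip":1}]'|grep -E "pos|force"; python3 -m jog '[{"dx":0,"dy":0,"dz":-0.002,"wx":0,"wy":0,"wz":0,"grip":1},{"dx":0,"dy":0,"dz":-0.001,"wx":0,"wy":0,"wz":0,"grip":1}]'|grep -E "pos|force"
```

```text
ee_pos: [441.9, 200.3, -7.3]
force: [-0.3, 0.1, 1.0]
ee_pos: [441.9, 200.3, -10.3]
force: [0.9, -0.9, -0.3]
ee_pos: [441.9, 200.3, -13.3]
force: [-0.6, 0.1, -0.9]
```

```bash
python3 -m jog '[{"dx":0,"dy":0,"dz":-0.002,"wx":0,"wy":0,"wz":0,"grip":1},{"dx":0,"dy":0,"dz":-0.001,"wx":0,"wy":0,"wz":0,"grip":1}]'|grep -E "pos|force"; python3 -m jog '[{"dx":0,"dy":0,"dz":-0.002,"wx":0,"wy":0,"wz":0,"grip":1},{"dx":0,"dy":0,"dz":-0.001,"wx":0,"wy":0,"wz":0,"grip":1}]'|grep -E "pos|force"; python3 - <<'E'
from h import *
t=env.grab_frame("top");s=env.grab_frame("side");cv2.imwrite("pics/top10.png",t[:,:,::-1]);cv2.imwrite("pics/side10.png",s[:,:,::-1])
e=env.state()["ee_pos"];print(e,pj("side",[441.9,200.3,0]),pj("top",[441.9,200.3,0]))
p=[(441.9,200.3,0)]
a=gcrop(s,250,225,80,80,5,.55);b=gcrop(t,200,190,80,80,5,.55)
for g,n,o in((a,"side",(250,225)),(b,"top",(200,190))):
    cv2.drawMarker(g,tuple(int(v) for v in (pj(n,p[0])-o)*5),(0,0,255),0,16,1)
cv2.imwrite("pics/c10.png",np.hstack([a,b]))
E
```

```text
ee_pos: [442.0, 200.3, -16.3]
force: [-0.5, 0.3, 0.2]
ee_pos: [441.9, 200.3, -19.3]
force: [-0.8, -0.6, -0.7]
[441.86087584 200.25011828 -19.30103459] [292.3 280.6] [241.1 241. ]
```

View pics/c10.png

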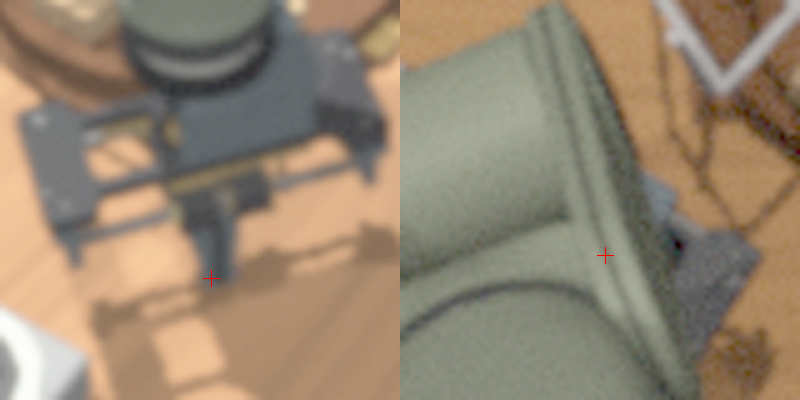

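```bash
python3 -m jog '[{"dx":0,"dy":0,"dz":-0.005,"wx":0,"wy":0,"wz":0,"grip":1},{"dx":0,"dy":0,"dz":-0.003,"wx":0,"wy":0,"wz":0,"grip":1}]'|grep -E "pos|force"; python3 -m jog '[{"dx":0,"dy":0,"dz":-0.002,"wx":0,"wy":0,"wz":0,"grip":1},{"dx":0,"dy":0,"dz":0,"wx":0,"wy":0,"wz":0,"grip":1}]'|grep -E "pos|force"; python3 -m jog '[{"dx":0,"dy":0,"dz":-0.002,"wx":0,"wy":0,"wz":0,"grip":1},{"dx":0,"dy":0,"dz":0,"wx":0,"wy":0,"wz":0,"grip":1}]'|grep -E "pos|force"
```

```text
ee_pos: [441.9, 200.3, -27.5]
force: [-0.3, -0.7, 0.3]
ee_pos: [441.7, 200.2, -29.5]
force: [-0.4, 0.4, -0.2]
ee_pos: [441.9, 200.3, -31.3]
force: [1.0, 0.2, -0.4]
```

```bash
python3 -m jog '[{"dx":0,"dy":0,"dz":-0.002,"wx":0,"wy":0,"wz":0,"grip":1},{"dx":0,"dy":0,"dz":0,"wx":0,"wy":0,"wz":0,"grip":1}]'|grep -E "pos|force"; python3 -m jog '[{"dx":0,"dy":0,"dz":-0.001,"wx":0,"wy":0,"wz":0,"grip":1},{"dx":0,"dy":0,"dz":0,"wx":0,"wy":0,"wz":0,"grip":1}]'|grep -E "pos|force"
```

```text
ee_pos: [441.9, 200.3, -33.3]
force: [-0.8, -0.8, -0.6]
ee_pos: [442.1, 200.3, -33.8]
force: [-0.6, 0.0, 3.8]
```

```bash
python3 -m jog '[{"dx":0,"dy":0,"dz":0.05,"wx":0,"wy":0,"wz":0,"grip":1},{"dx":0,"dy":0,"dz":0.05,"wx":0,"wy":0,"wz":-0.13,"grip":-1},{"dx":0,"dy":0,"dz":0.05,"wx":0,"wy":0,"wz":-0.13,"grip":-1},{"dx":0.006,"dy":0.02,"dz":0,"wx":0,"wy":0,"wz":-0.14,"grip":-1},{"dx":0.007,"dy":0.02,"dz":0,"wx":0,"wy":0,"wz":-0.14,"grip":-1},{"dx":0.007,"dy":0.02,"dz":0,"wx":0,"wy":0,"wz":-0.14,"grip":-1},{"dx":0.007,"dy":0.021,"dz":0,"wx":0,"wy":0,"wz":-0.14,"grip":-1},{"dx":0.007,"dy":0.021,"dz":0,"wx":0,"wy":0,"wz":-0.14,"grip":-1},{"dx":0.006,"dy":0.021,"dz":0,"wx":0,"wy":0,"wz":-0.14,"grip":-1},{"dx":0.006,"dy":0.021,"dz":0,"wx":0,"wy":0,"wz":-0.14,"grip":-1}]' 10; python3 -m jog '[{"dx":0,"dy":0,"dz":-0.03,"wx":0,"wy":0,"wz":0.01,"grip":-1},{"dx":0,"dy":0,"dz":-0.03,"wx":0,"wy":0,"wz":0,"grip":-1},{"dx":0,"dy":0,"dz":-0.02,"wx":0,"wy":0,"wz":0,"grip":-1},{"dx":0,"dy":0,"dz":-0.014,"wx":0,"wy":0,"wz":0,"grip":-1},{"dx":0,"dy":0,"dz":0,"wx":0,"wy":0,"wz":0,"grip":-1}]'
```

```text
time_s: 13.15
ee_pos: [488.1, 345.1, 115.6]
ee_rot: [-180.0, 0.0, 76.7]
force: [0.4, 0.5, 0.9]
gripper_width: 69.9
time_s: 13.65
ee_pos: [486.3, 343.2, 19.5]
ee_rot: [-179.8, 0.2, 77.6]
force: [-0.7, -0.5, -0.5]
gripper_width: 91.3
```

```bash
python3 -m jog '[{"dx":0,"dy":0,"dz":0,"wx":0,"wy":0,"wz":0,"grip":1},{"dx":0,"dy":0,"dz":0,"wx":0,"wy":0,"wz":0,"grip":1},{"dx":0,"dy":0,"dz":0,"wx":0,"wy":0,"wz":0,"grip":1},{"dx":0,"dy":0,"dz":0,"wx":0,"wy":0,"wz":0,"grip":1},{"dx":0,"dy":0,"dz":0,"wx":0,"wy":0,"wz":0,"grip":1},{"dx":0,"dy":0,"dz":0,"wx":0,"wy":0,"wz":0,"grip":1},{"dx":0,"dy":0,"dz":0,"wx":0,"wy":0,"wz":0,"grip":1},{"dx":0,"dy":0,"dz":0,"wx":0,"wy":0,"wz":0,"grip":1},{"dx":0,"dy":0,"dz":0,"wx":0,"wy":0,"wz":0,"grip":1},{"dx":0,"dy":0,"dz":0,"wx":0,"wy":0,"wz":0,"grip":1}]'; python3 -m jog '[{"dx":0,"dy":0,"dz":0,"wx":0,"wy":0,"wz":0,"grip":1},{"dx":0,"dy":0,"dz":0,"wx":0,"wy":0,"wz":0,"grip":1}]'; python3 -c "
from workcell import env;s=env.state();print(s['torque'])"
```

```text
time_s: 14.65
ee_pos: [485.5, 345.3, 21.8]
ee_rot: [-179.7, -0.0, 77.4]
force: [-11.4, 7.4, 6.0]
gripper_width: 14.1
time_s: 14.85
ee_pos: [485.3, 345.3, 21.8]
ee_rot: [-179.7, -0.0, 77.5]
force: [-6.2, 4.1, 3.4]
gripper_width: 13.8
[ 0.64362098  1.04959388 -0.00712298]
```

```bash
python3 -m jog '[{"dx":-0.002,"dy":0,"dz":0,"wx":0,"wy":0,"wz":0.05,"grip":1},{"dx":0,"dy":0,"dz":0,"wx":0,"wy":0,"wz":0.1,"grip":1},{"dx":0,"dy":0,"dz":0,"wx":0,"wy":0,"wz":0.1,"grip":1},{"dx":0,"dy":0,"dz":0,"wx":0,"wy":0,"wz":0,"grip":1}]'; python3 -c "
from workcell import env;s=env.state();print(s['torque'])"
```

```text
time_s: 15.25
ee_pos: [485.8, 344.8, 21.8]
ee_rot: [-180.0, -0.0, 91.9]
force: [-0.7, 1.8, -0.6]
gripper_width: 14.3
[ 0.28727043  0.05378595 -0.01371235]
```

Gripped and turning freely. I'll carry on counter-clockwise to the stop.

```bash
python3 -m jog '[{"dx":0,"dy":0,"dz":0,"wx":0,"wy":0,"wz":0.14,"grip":1},{"dx":0,"dy":0,"dz":0,"wx":0,"wy":0,"wz":0.14,"grip":1},{"dx":0,"dy":0,"dz":0,"wx":0,"wy":0,"wz":0.14,"grip":1},{"dx":0,"dy":0,"dz":0,"wx":0,"wy":0,"wz":0.14,"grip":1},{"dx":0,"dy":0,"dz":0,"wx":0,"wy":0,"wz":0.14,"grip":1},{"dx":0,"dy":0,"dz":0,"wx":0,"wy":0,"wz":0.14,"grip":1},{"dx":0,"dy":0,"dz":0,"wx":0,"wy":0,"wz":0.14,"grip":1},{"dx":0,"dy":0,"dz":0,"wx":0,"wy":0,"wz":0.14,"grip":1},{"dx":0,"dy":0,"dz":0,"wx":0,"wy":0,"wz":0.14,"grip":1},{"dx":0,"dy":0,"dz":0,"wx":0,"wy":0,"wz":0.05,"grip":1}]' 20; python3 -c "
from workcell import env;s=env.state();print(s['torque'])";python3 -m jog '[{"dx":0,"dy":0,"dz":0,"wx":0,"wy":0,"wz":0.06,"grip":1},{"dx":0,"dy":0,"dz":0,"wx":0,"wy":0,"wz":0.06,"grip":1},{"dx":0,"dy":0,"dz":0,"wx":0,"wy":0,"wz":0,"grip":1}]';python3 -c "
from workcell import env;s=env.state();print(s['torque'])"
```

```text
time_s: 16.25
ee_pos: [487.8, 346.4, 21.9]
ee_rot: [179.7, 0.2, 167.0]
force: [2.7, 5.8, -4.3]
gripper_width: 13.9
[ 1.07948046 -0.5573522  -0.03433178]
time_s: 16.55
ee_pos: [487.9, 346.7, 21.9]
ee_rot: [179.7, 0.2, 173.7]
force: [2.3, 6.1, -5.6]
gripper_width: 14.4
[ 1.22340018 -0.60954943  0.03780302]
```

```bash
for i in 1; do python3 -m jog '[{"dx":-0.001,"dy":-0.002,"dz":0,"wx":0,"wy":0,"wz":0.06,"grip":1},{"dx":0,"dy":0,"dz":0,"wx":0,"wy":0,"wz":0.06,"grip":1},{"dx":0,"dy":0,"dz":0,"wx":0,"wy":0,"wz":0,"grip":1}]'|grep -E "rot|pos|force";python3 -c "
from workcell import env;s=env.state();print(s['torque'])";done; python3 -m jog '[{"dx":0,"dy":0,"dz":0,"wx":0,"wy":0,"wz":0.06,"grip":1},{"dx":0,"dy":0,"dz":0,"wx":0,"wy":0,"wz":0.06,"grip":1},{"dx":0,"dy":0,"dz":0,"wx":0,"wy":0,"wz":0,"grip":1}]'|grep -E "rot|pos|force";python3 -c "
from workcell import env;s=env.state();print(s['torque'])"
```

```text
ee_pos: [487.9, 347.0, 21.9]
ee_rot: [179.5, 0.4, -179.5]
force: [3.8, 11.1, -7.7]
[ 2.18651531 -0.73684535 -0.00693564]
ee_pos: [487.9, 347.2, 21.9]
ee_rot: [179.5, 0.4, -172.6]
force: [3.8, 13.4, -9.2]
[ 2.3425776  -0.69610087  0.04606049]
```

```bash
python3 -m jog '[{"dx":0.001,"dy":0.003,"dz":0,"wx":0,"wy":0,"wz":0.06,"grip":1},{"dx":0.0005,"dy":0.001,"dz":0,"wx":0,"wy":0,"wz":0.06,"grip":1},{"dx":0,"dy":0,"dz":0,"wx":0,"wy":0,"wz":0,"grip":1}]'|grep -E "rot|pos|force";python3 -c "
from workcell import env;s=env.state();print(s['torque'],s['effort'][5],s['qpos'][5])"; python3 -m jog '[{"dx":0,"dy":0,"dz":0,"wx":0,"wy":0,"wz":0.06,"grip":1},{"dx":0,"dy":0,"dz":0,"wx":0,"wy":0,"wz":0,"grip":1}]'|grep -E "rot|pos|force";python3 -c "
from workcell import env;s=env.state();print(s['torque'],s['effort'][5],s['qpos'][5])"
```

```text
ee_pos: [487.2, 347.1, 21.9]
ee_rot: [179.9, 0.1, -165.8]
force: [0.9, 2.8, -2.0]
[ 0.62748322 -0.38440044 -0.86316331] -1.0886282846331596 -69.90150328898238
ee_pos: [487.4, 347.1, 21.9]
ee_rot: [179.9, 0.1, -162.4]
force: [3.5, 3.3, -4.1]
[ 0.72515292 -0.61141241 -0.91566306] -1.1885352060198784 -73.34410546555866
```

```bash
python3 -m jog '[{"dx":0,"dy":0,"dz":0,"wx":0,"wy":0,"wz":0,"grip":0},{"dx":0,"dy":0,"dz":0,"wx":0,"wy":0,"wz":0,"grip":-1},{"dx":0,"dy":0,"dz":0,"wx":0,"wy":0,"wz":0,"grip":-1},{"dx":0,"dy":0,"dz":0.01,"wx":0,"wy":0,"wz":0,"grip":-1},{"dx":0,"dy":0,"dz":0.05,"wx":0,"wy":0,"wz":0,"grip":-1},{"dx":0,"dy":0,"dz":0.05,"wx":0,"wy":0,"wz":0,"grip":-1},{"dx":0,"dy":-0.02,"dz":0.04,"wx":0,"wy":0,"wz":0.05,"grip":-1},{"dx":0,"dy":-0.045,"dz":0.02,"wx":0,"wy":0,"wz":0.05,"grip":-1},{"dx":0.015,"dy":-0.045,"dz":0.008,"wx":0,"wy":0,"wz":0.05,"grip":-1},{"dx":0.015,"dy":-0.045,"dz":0,"wx":0,"wy":0,"wz":0.05,"grip":-1}]'; python3 - <<'E'
from h import *
t=env.grab_frame("top");s=env.grab_frame("side");cv2.imwrite("pics/top11.png",t[:,:,::-1]);cv2.imwrite("pics/side11.png",s[:,:,::-1])
s0=cv2.imread("pics/side0.png")[:,:,::-1]
g=crop(s0,255,170,85,85,4.7)[:400,:400]
for a in (211,271,331,91):
    x,y=611+100*np.cos(np.radians(a)),17.75+100*np.sin(np.radians(a))
    for z,c in((90,(0,255,0)),(120,(0,0,255))):
        cv2.drawMarker(g,tuple(int(v) for v in (pj("side",[x,y,z])-[255,170])*4.7),c,0,9,1)
cv2.imwrite("pics/c11.png",np.hstack([g,gcrop(s,210,265,60,60,6.67)[:400,:400]]))
E
```

```text
time_s: 18.65
ee_pos: [517.3, 190.2, 203.0]
ee_rot: [-179.9, 0.3, -150.5]
force: [0.8, -0.5, -0.8]
gripper_width: 90.8
```

View pics/c11.png

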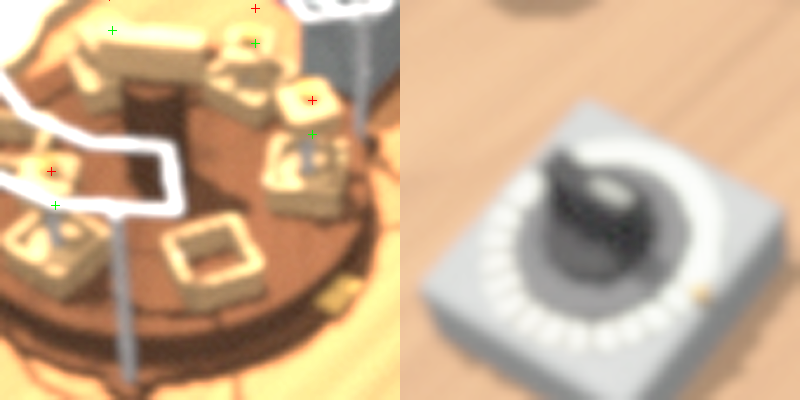

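```bash
python3 -m jog '[{"dx":0.023,"dy":-0.043,"dz":0,"wx":0,"wy":0,"wz":0.02,"grip":-1},{"dx":0.024,"dy":-0.043,"dz":0,"wx":0,"wy":0,"wz":0,"grip":-1},{"dx":0.024,"dy":-0.043,"dz":0,"wx":0,"wy":0,"wz":0,"grip":-1},{"dx":0.024,"dy":-0.042,"dz":0,"wx":0,"wy":0,"wz":0,"grip":-1},{"dx":0,"dy":0,"dz":0,"wx":0,"wy":0,"wz":0,"grip":-1},{"dx":0,"dy":0,"dz":0,"wx":0,"wy":0,"wz":0,"grip":-1}]'
```

```text
time_s: 19.35
ee_pos: [611.3, 20.2, 199.8]
ee_rot: [179.9, -0.0, -149.6]
force: [0.2, 1.2, 0.6]
gripper_width: 91.2
```

```bash
python3 -m jog '[{"dx":0,"dy":0,"dz":-0.03,"wx":0,"wy":0,"wz":0,"grip":-1},{"dx":0,"dy":0,"dz":-0.03,"wx":0,"wy":0,"wz":0,"grip":-1},{"dx":0,"dy":0,"dz":-0.025,"wx":0,"wy":0,"wz":0,"grip":-1},{"dx":0,"dy":0,"dz":-0.015,"wx":0,"wy":0,"wz":0,"grip":-1},{"dx":0,"dy":0,"dz":0,"wx":0,"wy":0,"wz":0,"grip":1},{"dx":0,"dy":0,"dz":0,"wx":0,"wy":0,"wz":0,"grip":1},{"dx":0,"dy":0,"dz":0,"wx":0,"wy":0,"wz":0,"grip":1},{"dx":0,"dy":0,"dz":0,"wx":0,"wy":0,"wz":0,"grip":1},{"dx":0,"dy":0,"dz":0,"wx":0,"wy":0,"wz":0,"grip":1}]' 15; python3 -m jog '[{"dx":0,"dy":0,"dz":0,"wx":0,"wy":0,"wz":0,"grip":1},{"dx":0,"dy":0,"dz":0,"wx":0,"wy":0,"wz":0,"grip":1},{"dx":0,"dy":0,"dz":0,"wx":0,"wy":0,"wz":0,"grip":1},{"dx":0,"dy":0,"dz":0,"wx":0,"wy":0,"wz":0,"grip":1},{"dx":0,"dy":0,"dz":0,"wx":0,"wy":0,"wz":0,"grip":1},{"dx":0,"dy":0,"dz":0,"wx":0,"wy":0,"wz":0,"grip":1},{"dx":0,"dy":0,"dz":0,"wx":0,"wy":0,"wz":0,"grip":1}]'
```

```text
time_s: 20.25
ee_pos: [611.9, 20.4, 100.8]
ee_rot: [-180.0, 0.1, -149.5]
force: [-0.3, 0.6, -0.1]
gripper_width: 54.3
time_s: 20.95
ee_pos: [612.4, 18.6, 99.8]
ee_rot: [-179.8, -0.0, -149.5]
force: [1.3, -4.5, -0.3]
gripper_width: 16.0
```

```bash
python3 -m jog '[{"dx":0,"dy":-0.0015,"dz":0,"wx":0,"wy":0,"wz":-0.05,"grip":1},{"dx":0,"dy":0,"dz":0,"wx":0,"wy":0,"wz":-0.08,"grip":1},{"dx":0,"dy":0,"dz":0,"wx":0,"wy":0,"wz":-0.1,"grip":1},{"dx":0,"dy":0,"dz":0,"wx":0,"wy":0,"wz":-0.1,"grip":1},{"dx":0,"dy":0,"dz":0,"wx":0,"wy":0,"wz":-0.08,"grip":1},{"dx":0,"dy":0,"dz":0,"wx":0,"wy":0,"wz":-0.05,"grip":1},{"dx":0,"dy":0,"dz":0,"wx":0,"wy":0,"wz":0,"grip":1},{"dx":0,"dy":0,"dz":0,"wx":0,"wy":0,"wz":0,"grip":1}]'
```

```text
time_s: 21.75
ee_pos: [612.1, 19.5, 99.8]
ee_rot: [179.9, 0.1, -175.8]
force: [2.2, 4.2, -1.4]
gripper_width: 16.3
```

```bash
python3 -m jog '[{"dx":0,"dy":0,"dz":0,"wx":0,"wy":0,"wz":0,"grip":-0.3},{"dx":0,"dy":0,"dz":0,"wx":0,"wy":0,"wz":0,"grip":-0.3},{"dx":0,"dy":0,"dz":0.01,"wx":0,"wy":0,"wz":0,"grip":-0.3},{"dx":0,"dy":0,"dz":0.045,"wx":0,"wy":0,"wz":0,"grip":-0.3},{"dx":-0.03,"dy":-0.002,"dz":0.01,"wx":0,"wy":0,"wz":0,"grip":-0.3},{"dx":-0.04,"dy":-0.003,"dz":0,"wx":0,"wy":0,"wz":0,"grip":-0.3},{"dx":-0.029,"dy":-0.002,"dz":0,"wx":0,"wy":0,"wz":0,"grip":-0.3},{"dx":0,"dy":0,"dz":0,"wx":0,"wy":0,"wz":0,"grip":-0.3},{"dx":0,"dy":0,"dz":0,"wx":0,"wy":0,"wz":0,"grip":-0.3}]'; python3 - <<'E'
from h import *
t=env.grab_frame("top");s=env.grab_frame("side");cv2.imwrite("pics/top12.png",t[:,:,::-1]);cv2.imwrite("pics/side12.png",s[:,:,::-1])
a=gcrop(s,265,165,80,80,5,.6);b=gcrop(t,270,150,80,80,5,.6)
for g,n,o in((a,"side",(265,165)),(b,"top",(270,150))):
    cv2.drawMarker(g,tuple(int(v) for v in (pj(n,(511,9,130))-o)*5),(0,0,255),0,12,1)
cv2.imwrite("pics/c12.png",np.hstack([a,b]))
E
```

```text
time_s: 22.65
ee_pos: [513.0, 11.6, 166.1]
ee_rot: [-180.0, 0.1, -175.9]
force: [0.4, -0.6, 0.5]
gripper_width: 59.3
```

View pics/c12.png

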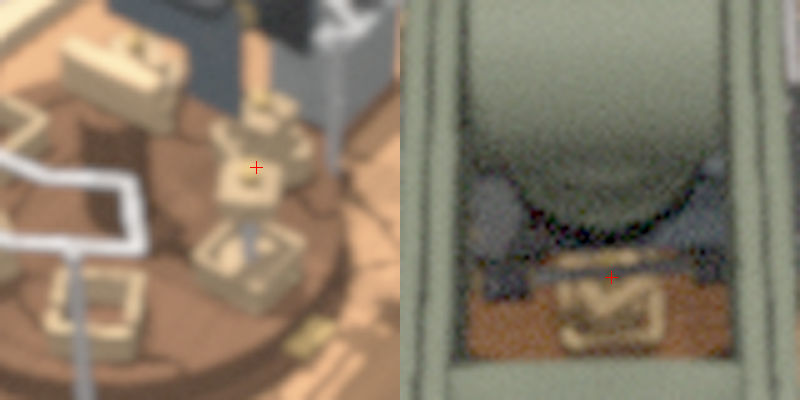

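```bash
python3 -m jog '[{"dx":-0.001,"dy":0,"dz":-0.03,"wx":0,"wy":0,"wz":0,"grip":-0.3},{"dx":0,"dy":0,"dz":-0.03,"wx":0,"wy":0,"wz":0,"grip":-0.3},{"dx":0,"dy":0,"dz":-0.025,"wx":0,"wy":0,"wz":0,"grip":-0.3},{"dx":0,"dy":0,"dz":-0.015,"wx":0,"wy":0,"wz":0,"grip":-0.3},{"dx":0,"dy":0,"dz":-0.004,"wx":0,"wy":0,"wz":0,"grip":-0.3},{"dx":0,"dy":0,"dz":0,"wx":0,"wy":0,"wz":0,"grip":0.6},{"dx":0,"dy":0,"dz":0,"wx":0,"wy":0,"wz":0,"grip":0.6},{"dx":0,"dy":0,"dz":0,"wx":0,"wy":0,"wz":0,"grip":0.6},{"dx":0,"dy":0,"dz":0,"wx":0,"wy":0,"wz":0,"grip":0.6},{"dx":0,"dy":0,"dz":0,"wx":0,"wy":0,"wz":0,"grip":0.6}]' 12; python3 -m jog '[{"dx":0,"dy":0,"dz":0,"wx":0,"wy":0,"wz":0,"grip":1},{"dx":0,"dy":0,"dz":0,"wx":0,"wy":0,"wz":0,"grip":1}]' 25
```

```text
time_s: 23.75
ee_pos: [512.1, 11.8, 61.6]
ee_rot: [180.0, 0.1, -175.9]
force: [-0.2, 0.4, 1.2]
gripper_width: 44.3
time_s: 23.95
ee_pos: [512.1, 11.8, 61.5]
ee_rot: [180.0, 0.1, -175.9]
force: [0.8, 0.5, 3.9]
gripper_width: 43.4
```

```bash
python3 -m jog '[{"dx":0,"dy":0,"dz":0,"wx":0,"wy":0,"wz":0,"grip":-0.3},{"dx":0,"dy":0,"dz":0,"wx":0,"wy":0,"wz":0,"grip":-0.3},{"dx":0,"dy":0,"dz":0,"wx":0,"wy":0,"wz":0.08,"grip":-0.3},{"dx":0,"dy":0,"dz":0,"wx":0,"wy":0,"wz":0.09,"grip":-0.3},{"dx":0,"dy":0,"dz":0,"wx":0,"wy":0,"wz":0.09,"grip":-0.3},{"dx":0,"dy":0,"dz":0,"wx":0,"wy":0,"wz":0.08,"grip":-0.3},{"dx":0,"dy":0,"dz":0,"wx":0,"wy":0,"wz":0,"grip":1},{"dx":0,"dy":0,"dz":0,"wx":0,"wy":0,"wz":0,"grip":1},{"dx":0,"dy":0,"dz":0,"wx":0,"wy":0,"wz":0,"grip":1},{"dx":0,"dy":0,"dz":0,"wx":0,"wy":0,"wz":0,"grip":1}]' 12; python3 -m jog '[{"dx":0,"dy":0,"dz":0,"wx":0,"wy":0,"wz":0,"grip":1},{"dx":0,"dy":0,"dz":0,"wx":0,"wy":0,"wz":0,"grip":1}]' 25
```

```text
time_s: 24.95
ee_pos: [511.4, 11.8, 60.8]
ee_rot: [180.0, -0.0, -156.4]
force: [-0.6, -0.9, -0.5]
gripper_width: 33.8
time_s: 25.15
ee_pos: [511.4, 11.8, 60.8]
ee_rot: [180.0, -0.0, -156.4]
force: [-0.2, 0.3, -0.0]
gripper_width: 34.1
```

```bash
python3 -m jog '[{"dx":0,"dy":0,"dz":0,"wx":0,"wy":0,"wz":0,"grip":1},{"dx":0,"dy":0,"dz":0.01,"wx":0,"wy":0,"wz":0,"grip":1},{"dx":0,"dy":0,"dz":0.02,"wx":0,"wy":0,"wz":0,"grip":1},{"dx":0,"dy":0,"dz":0.03,"wx":0,"wy":0,"wz":0,"grip":1},{"dx":0,"dy":0,"dz":0.03,"wx":0,"wy":0,"wz":0,"grip":1},{"dx":-0.02,"dy":0,"dz":0,"wx":0,"wy":0,"wz":-0.06,"grip":1},{"dx":-0.03,"dy":0,"dz":0,"wx":0,"wy":0,"wz":-0.08,"grip":1},{"dx":-0.03,"dy":0,"dz":0,"wx":0,"wy":0,"wz":-0.1,"grip":1},{"dx":-0.02,"dy":-0.02,"dz":0,"wx":0,"wy":0,"wz":-0.12,"grip":1},{"dx":0,"dy":-0.03,"dz":0,"wx":0,"wy":0,"wz":-0.12,"grip":1}]' 40; python3 - <<'E'
from h import *
t=env.grab_frame("top");cv2.imwrite("pics/top13.png",t[:,:,::-1])
t0=cv2.imread("pics/top0.png")[:,:,::-1]
d=cv2.absdiff(cv2.GaussianBlur(t,(5,5),0),cv2.GaussianBlur(t0,(5,5),0))[175:290,405:500].max(2)
print(d.mean(),d.max(),(d>25).sum())
a=cv2.GaussianBlur(t0,(3,3),0)[175:290,405:500].astype(np.float32).mean(2);b=cv2.GaussianBlur(t,(3,3),0)[175:290,405:500].astype(np.float32).mean(2)
print(cv2.phaseCorrelate(a,b,cv2.createHanningWindow(a.shape[::-1],cv2.CV_32F)))
E
```

```text
time_s: 26.15
ee_pos: [408.7, -37.6, 151.5]
ee_rot: [180.0, -0.1, 176.0]
force: [1.1, -0.3, -0.4]
gripper_width: 33.6
1.7602745995423341 6 0
((-0.02561797873561744, -0.0009721325179725682), 1.062767472035355)
```

```bash
python3 -m jog '[{"dx":0.005,"dy":-0.04,"dz":0,"wx":0,"wy":0,"wz":0,"grip":1},{"dx":0.01,"dy":-0.04,"dz":0,"wx":0,"wy":0,"wz":0,"grip":1},{"dx":0.012,"dy":-0.04,"dz":0,"wx":0,"wy":0,"wz":0,"grip":1},{"dx":0.013,"dy":-0.04,"dz":0,"wx":0,"wy":0,"wz":0,"grip":1},{"dx":0.013,"dy":-0.04,"dz":0,"wx":0,"wy":0,"wz":0,"grip":1},{"dx":0.013,"dy":-0.04,"dz":0,"wx":0,"wy":0,"wz":0,"grip":1},{"dx":0.013,"dy":-0.04,"dz":0,"wx":0,"wy":0,"wz":0,"grip":1},{"dx":0.013,"dy":-0.033,"dz":0,"wx":0,"wy":0,"wz":0,"grip":1},{"dx":0,"dy":0,"dz":0,"wx":0,"wy":0,"wz":0,"grip":1},{"dx":0,"dy":0,"dz":0,"wx":0,"wy":0,"wz":0,"grip":1}]'
```

```text
time_s: 27.2
ee_pos: [503.3, -351.3, 150.7]
ee_rot: [179.9, -0.0, 176.1]
force: [0.5, -0.8, -0.2]
gripper_width: 33.8
```

```bash
python3 -m jog '[{"dx":0,"dy":0,"dz":-0.03,"wx":0,"wy":0,"wz":0,"grip":1},{"dx":0,"dy":0,"dz":-0.03,"wx":0,"wy":0,"wz":0,"grip":1},{"dx":0,"dy":0,"dz":-0.03,"wx":0,"wy":0,"wz":0,"grip":1},{"dx":0,"dy":0,"dz":-0.02,"wx":0,"wy":0,"wz":0,"grip":1},{"dx":0,"dy":0,"dz":-0.008,"wx":0,"wy":0,"wz":0,"grip":1},{"dx":0,"dy":0,"dz":0,"wx":0,"wy":0,"wz":0,"grip":1},{"dx":0,"dy":0,"dz":0,"wx":0,"wy":0,"wz":0,"grip":1}]'; python3 -m jog '[{"dx":0,"dy":0,"dz":-0.003,"wx":0,"wy":0,"wz":0,"grip":1},{"dx":0,"dy":0,"dz":-0.002,"wx":0,"wy":0,"wz":0,"grip":1},{"dx":0,"dy":0,"dz":0,"wx":0,"wy":0,"wz":0,"grip":1}]'
```

```text
time_s: 27.9
ee_pos: [504.3, -351.2, 34.3]
ee_rot: [-179.9, 0.1, 176.2]
force: [0.1, -0.1, -1.3]
gripper_width: 34.1
time_s: 28.2
ee_pos: [503.5, -351.2, 28.1]
ee_rot: [-180.0, 0.0, 176.1]
force: [-0.7, -0.3, -1.1]
gripper_width: 33.9
```

```bash
python3 -m jog '[{"dx":0,"dy":0,"dz":-0.002,"wx":0,"wy":0,"wz":0,"grip":1},{"dx":0,"dy":0,"dz":0,"wx":0,"wy":0,"wz":0,"grip":1}]';python3 -m jog '[{"dx":0,"dy":0,"dz":0,"wx":0,"wy":0,"wz":0,"grip":0.1},{"dx":0,"dy":0,"dz":0,"wx":0,"wy":0,"wz":0,"grip":-0.3},{"dx":0,"dy":0,"dz":0,"wx":0,"wy":0,"wz":0,"grip":-0.5},{"dx":0,"dy":0,"dz":0,"wx":0,"wy":0,"wz":0,"grip":-0.5},{"dx":0,"dy":0,"dz":0.02,"wx":0,"wy":0,"wz":0,"grip":-0.5},{"dx":0,"dy":0,"dz":0.04,"wx":0,"wy":0,"wz":0,"grip":-0.5},{"dx":0,"dy":0,"dz":0.04,"wx":0,"wy":0,"wz":0,"grip":-1},{"dx":0,"dy":0,"dz":0.04,"wx":0,"wy":0,"wz":0,"grip":-1},{"dx":0,"dy":0,"dz":0.033,"wx":0,"wy":0,"wz":0,"grip":-1},{"dx":0,"dy":0,"dz":0,"wx":0,"wy":0,"wz":0,"grip":-1}]'
```

```text
time_s: 28.4
ee_pos: [503.6, -351.3, 25.9]
ee_rot: [-180.0, 0.0, 176.1]
force: [0.6, 0.1, -1.6]
gripper_width: 33.9
time_s: 29.4
ee_pos: [506.0, -353.0, 204.8]
ee_rot: [-179.7, 0.5, 176.1]
force: [0.3, -0.3, 0.0]
gripper_width: 90.7
```

```bash
python3 -m jog '[{"dx":0.005,"dy":0.0185,"dz":0,"wx":0,"wy":0,"wz":-0.143,"grip":-1},{"dx":0.005,"dy":0.0185,"dz":0,"wx":0,"wy":0,"wz":-0.143,"grip":-1},{"dx":0.005,"dy":0.0185,"dz":0,"wx":0,"wy":0,"wz":-0.143,"grip":-1},{"dx":0.005,"dy":0.0185,"dz":0,"wx":0,"wy":0,"wz":-0.143,"grip":-1},{"dx":0.005,"dy":0.0185,"dz":0,"wx":0,"wy":0,"wz":-0.143,"grip":-1},{"dx":0.005,"dy":0.0185,"dz":0,"wx":0,"wy":0,"wz":-0.143,"grip":-1},{"dx":0.005,"dy":0.0185,"dz":0,"wx":0,"wy":0,"wz":-0.143,"grip":-1},{"dx":0.005,"dy":0.0185,"dz":0,"wx":0,"wy":0,"wz":-0.143,"grip":-1},{"dx":0.005,"dy":0.0185,"dz":0,"wx":0,"wy":0,"wz":-0.143,"grip":-1},{"dx":0.005,"dy":0.0185,"dz":0,"wx":0,"wy":0,"wz":-0.143,"grip":-1}]' 15; python3 -m jog '[{"dx":0.006,"dy":0.0185,"dz":0,"wx":0,"wy":0,"wz":-0.143,"grip":-1},{"dx":0.006,"dy":0.0185,"dz":0,"wx":0,"wy":0,"wz":-0.143,"grip":-1},{"dx":0.006,"dy":0.0185,"dz":0,"wx":0,"wy":0,"wz":-0.143,"grip":-1},{"dx":0.006,"dy":0.0185,"dz":0,"wx":0,"wy":0,"wz":-0.143,"grip":-1},{"dx":0.006,"dy":0.0185,"dz":0,"wx":0,"wy":0,"wz":-0.143,"grip":-1},{"dx":0.006,"dy":0.0185,"dz":0,"wx":0,"wy":0,"wz":-0.143,"grip":-1},{"dx":0.006,"dy":0.0185,"dz":0,"wx":0,"wy":0,"wz":-0.143,"grip":-1},{"dx":0.006,"dy":0.0185,"dz":0,"wx":0,"wy":0,"wz":-0.143,"grip":-1},{"dx":0.006,"dy":0.0185,"dz":0,"wx":0,"wy":0,"wz":-0.143,"grip":-1},{"dx":0.005,"dy":0.0185,"dz":0,"wx":0,"wy":0,"wz":-0.143,"grip":-1}]'; python3 -m jog '[{"dx":0,"dy":0,"dz":0,"wx":0,"wy":0,"wz":-0.143,"grip":-1},{"dx":0,"dy":0,"dz":0,"wx":0,"wy":0,"wz":0,"grip":-1},{"dx":0,"dy":0,"dz":0,"wx":0,"wy":0,"wz":0,"grip":-1}]'
```

```text
time_s: 30.4
ee_pos: [553.1, -165.2, 197.7]
ee_rot: [-179.9, -0.0, 93.8]
force: [0.4, -0.3, 0.9]
gripper_width: 91.2
time_s: 31.4
ee_pos: [612.2, 19.6, 197.6]
ee_rot: [-180.0, 0.1, 11.9]
force: [0.6, 0.1, -0.6]
gripper_width: 91.3
time_s: 31.7
ee_pos: [612.0, 18.7, 198.1]
ee_rot: [180.0, 0.1, 4.2]
force: [0.7, -0.4, -0.1]
gripper_width: 91.1
```

```bash
python3 -m jog '[{"dx":0,"dy":0,"dz":-0.03,"wx":0,"wy":0,"wz":0,"grip":-1},{"dx":0,"dy":0,"dz":-0.03,"wx":0,"wy":0,"wz":0,"grip":-1},{"dx":0,"dy":0,"dz":-0.025,"wx":0,"wy":0,"wz":0,"grip":-1},{"dx":0,"dy":0,"dz":-0.013,"wx":0,"wy":0,"wz":0,"grip":0},{"dx":0,"dy":0,"dz":0,"wx":0,"wy":0,"wz":0,"grip":1},{"dx":0,"dy":0,"dz":0,"wx":0,"wy":0,"wz":0,"grip":1},{"dx":0,"dy":0,"dz":0,"wx":0,"wy":0,"wz":0,"grip":1},{"dx":0,"dy":0,"dz":0,"wx":0,"wy":0,"wz":0,"grip":1},{"dx":0,"dy":0,"dz":0,"wx":0,"wy":0,"wz":0,"grip":1},{"dx":0,"dy":0,"dz":0,"wx":0,"wy":0,"wz":0,"grip":1}]' 15; python3 -m jog '[{"dx":0,"dy":0,"dz":0,"wx":0,"wy":0,"wz":0,"grip":1},{"dx":0,"dy":0,"dz":0,"wx":0,"wy":0,"wz":0,"grip":1},{"dx":0,"dy":0,"dz":0,"wx":0,"wy":0,"wz":0,"grip":1},{"dx":0,"dy":0,"dz":0,"wx":0,"wy":0,"wz":0,"grip":1},{"dx":0,"dy":0,"dz":0,"wx":0,"wy":0,"wz":0,"grip":1}]'
```

```text
time_s: 32.7
ee_pos: [612.8, 18.9, 101.4]
ee_rot: [180.0, -0.1, 4.1]
force: [0.0, -0.2, 1.0]
gripper_width: 38.3
time_s: 33.2
ee_pos: [612.4, 19.5, 100.9]
ee_rot: [-179.9, 0.0, 4.1]
force: [-0.1, 2.0, 1.3]
gripper_width: 15.9
```

```bash
python3 -m jog '[{"dx":0,"dy":0,"dz":0,"wx":0,"wy":0,"wz":0.06,"grip":1},{"dx":0,"dy":0,"dz":0,"wx":0,"wy":0,"wz":0.1,"grip":1},{"dx":0,"dy":0,"dz":0,"wx":0,"wy":0,"wz":0.12,"grip":1},{"dx":0,"dy":0,"dz":0,"wx":0,"wy":0,"wz":0.12,"grip":1},{"dx":0,"dy":0,"dz":0,"wx":0,"wy":0,"wz":0.12,"grip":1},{"dx":0,"dy":0,"dz":0,"wx":0,"wy":0,"wz":0.12,"grip":1},{"dx":0,"dy":0,"dz":0,"wx":0,"wy":0,"wz":0.12,"grip":1},{"dx":0,"dy":0,"dz":0,"wx":0,"wy":0,"wz":0.12,"grip":1},{"dx":0,"dy":0,"dz":0,"wx":0,"wy":0,"wz":0.12,"grip":1},{"dx":0,"dy":0,"dz":0,"wx":0,"wy":0,"wz":0.12,"grip":1}]' 20; python3 -m jog '[{"dx":0,"dy":0,"dz":0,"wx":0,"wy":0,"wz":0.12,"grip":1},{"dx":0,"dy":0,"dz":0,"wx":0,"wy":0,"wz":0.12,"grip":1},{"dx":0,"dy":0,"dz":0,"wx":0,"wy":0,"wz":0.12,"grip":1},{"dx":0,"dy":0,"dz":0,"wx":0,"wy":0,"wz":0.12,"grip":1},{"dx":0,"dy":0,"dz":0,"wx":0,"wy":0,"wz":0.12,"grip":1},{"dx":0,"dy":0,"dz":0,"wx":0,"wy":0,"wz":0.12,"grip":1},{"dx":0,"dy":0,"dz":0,"wx":0,"wy":0,"wz":0.12,"grip":1},{"dx":0,"dy":0,"dz":0,"wx":0,"wy":0,"wz":0.08,"grip":1},{"dx":0,"dy":0,"dz":0,"wx":0,"wy":0,"wz":0.055,"grip":1},{"dx":0,"dy":0,"dz":0,"wx":0,"wy":0,"wz":0,"grip":1}]'; python3 -m jog '[{"dx":0,"dy":0,"dz":0,"wx":0,"wy":0,"wz":0,"grip":1}]'
```

```text
time_s: 34.2
ee_pos: [613.5, 18.1, 100.9]
ee_rot: [179.9, 0.0, 68.5]
force: [3.4, -0.1, -0.7]
gripper_width: 15.9
time_s: 35.2
ee_pos: [615.0, 18.3, 100.9]
ee_rot: [179.8, 0.2, 124.2]
force: [6.4, 0.1, -4.1]
gripper_width: 15.8
time_s: 35.3
ee_pos: [615.0, 18.3, 100.9]
ee_rot: [179.8, 0.2, 124.1]
force: [6.2, 0.4, -2.5]
gripper_width: 16.1
```

```bash
python3 -m jog '[{"dx":0,"dy":0,"dz":0,"wx":0,"wy":0,"wz":0,"grip":-0.3},{"dx":0,"dy":0,"dz":0,"wx":0,"wy":0,"wz":0,"grip":-0.3},{"dx":0,"dy":0,"dz":0.015,"wx":0,"wy":0,"wz":0,"grip":-0.3},{"dx":0,"dy":0,"dz":0.05,"wx":0,"wy":0,"wz":0.1,"grip":-0.3},{"dx":-0.02,"dy":-0.002,"dz":0.005,"wx":0,"wy":0,"wz":0.13,"grip":-0.3},{"dx":-0.02,"dy":-0.002,"dz":0,"wx":0,"wy":0,"wz":0.13,"grip":-0.3},{"dx":-0.02,"dy":-0.001,"dz":0,"wx":0,"wy":0,"wz":0.14,"grip":-0.3},{"dx":-0.02,"dy":-0.001,"dz":0,"wx":0,"wy":0,"wz":0.14,"grip":-0.3},{"dx":-0.02,"dy":-0.001,"dz":0,"wx":0,"wy":0,"wz":0.14,"grip":-0.3},{"dx":0,"dy":0,"dz":0,"wx":0,"wy":0,"wz":0.14,"grip":-0.3}]';python3 -m jog '[{"dx":0,"dy":0,"dz":0,"wx":0,"wy":0,"wz":0.13,"grip":-0.3},{"dx":0,"dy":0,"dz":0,"wx":0,"wy":0,"wz":0,"grip":-0.3},{"dx":0,"dy":0,"dz":0,"wx":0,"wy":0,"wz":0,"grip":-0.3}]'
python3 - <<'E'
from h import *
t=env.grab_frame("top");s=env.grab_frame("side");cv2.imwrite("pics/top14.png",t[:,:,::-1]);cv2.imwrite("pics/side14.png",s[:,:,::-1])
t0=cv2.imread("pics/top0.png")[:,:,::-1]
a=gcrop(s,280,165,70,70,5.7,.6)[:399,:399];b=gcrop(t,400,170,100,130,4,.6)[:399];cv2.imwrite("pics/c14.png",np.hstack([a,b[:399]]))
E
```

```text
time_s: 36.3
ee_pos: [509.5, 11.5, 171.1]
ee_rot: [-180.0, -0.1, 177.1]
force: [0.9, 0.3, 0.1]
gripper_width: 59.2
time_s: 36.6
ee_pos: [512.4, 11.7, 170.9]
ee_rot: [-180.0, -0.0, -175.9]
force: [0.3, 0.1, 0.7]
gripper_width: 59.2
```

View pics/c14.png

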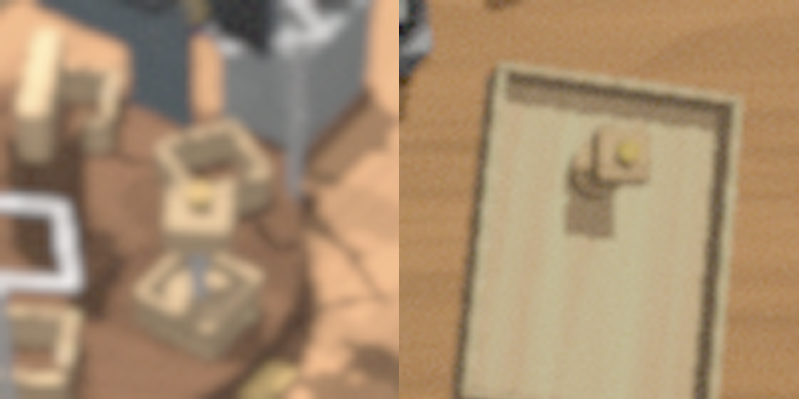

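The first clamp stands in the tray with its nut at about (628,152) in the crop. The second faces the window, its head turned the same way as the first, so I'll grasp it at the same yaw.

```bash
python3 -m jog '[{"dx":-0.001,"dy":0,"dz":-0.025,"wx":0,"wy":0,"wz":0.11,"grip":-0.3},{"dx":0,"dy":0,"dz":-0.025,"wx":0,"wy":0,"wz":0.11,"grip":-0.3},{"dx":0,"dy":0,"dz":-0.025,"wx":0,"wy":0,"wz":0.12,"grip":-0.3},{"dx":0,"dy":0,"dz":-0.02,"wx":0,"wy":0,"wz":0,"grip":-0.3},{"dx":0,"dy":0,"dz":-0.015,"wx":0,"wy":0,"wz":0,"grip":-0.3},{"dx":0,"dy":0,"dz":0,"wx":0,"wy":0,"wz":0,"grip":1},{"dx":0,"dy":0,"dz":0,"wx":0,"wy":0,"wz":0,"grip":1},{"dx":0,"dy":0,"dz":0,"wx":0,"wy":0,"wz":0,"grip":1},{"dx":0,"dy":0,"dz":0,"wx":0,"wy":0,"wz":0,"grip":1},{"dx":0,"dy":0,"dz":0,"wx":0,"wy":0,"wz":0,"grip":1}]' 12; python3 -m jog '[{"dx":0,"dy":0,"dz":0,"wx":0,"wy":0,"wz":0,"grip":1},{"dx":0,"dy":0,"dz":0,"wx":0,"wy":0,"wz":0,"grip":1}]' 25
```

```text
time_s: 37.7
ee_pos: [512.2, 11.8, 61.7]
ee_rot: [-180.0, 0.1, -156.3]
force: [-0.3, 0.3, 1.8]
gripper_width: 38.2
time_s: 37.9
ee_pos: [512.2, 11.8, 61.7]
ee_rot: [-180.0, 0.1, -156.3]
force: [-0.7, 0.1, 4.8]
gripper_width: 37.9
```

```bash
python3 -m jog '[{"dx":0,"dy":0,"dz":0,"wx":0,"wy":0,"wz":0,"grip":-0.2},{"dx":0,"dy":0,"dz":0,"wx":0,"wy":0,"wz":0,"grip":-0.2},{"dx":0,"dy":0,"dz":0,"wx":0,"wy":0,"wz":0.065,"grip":-0.2},{"dx":0,"dy":0,"dz":0,"wx":0,"wy":0,"wz":0.06,"grip":-0.2},{"dx":0,"dy":0,"dz":0,"wx":0,"wy":0,"wz":0,"grip":1},{"dx":0,"dy":0,"dz":0,"wx":0,"wy":0,"wz":0,"grip":1},{"dx":0,"dy":0,"dz":0,"wx":0,"wy":0,"wz":0,"grip":1},{"dx":0,"dy":0,"dz":0,"wx":0,"wy":0,"wz":0,"grip":1},{"dx":0,"dy":0,"dz":0,"wx":0,"wy":0,"wz":0,"grip":1},{"dx":0,"dy":0,"dz":0,"wx":0,"wy":0,"wz":0,"grip":1}]' 25
```

```text
time_s: 38.9
ee_pos: [511.4, 11.8, 60.8]
ee_rot: [180.0, -0.0, -149.1]
force: [0.1, 0.4, -0.5]
gripper_width: 33.8
```

```bash
python3 -m jog '[{"dx":0,"dy":0,"dz":0,"wx":0,"wy":0,"wz":0,"grip":1},{"dx":0,"dy":0,"dz":0.01,"wx":0,"wy":0,"wz":0,"grip":1},{"dx":0,"dy":0,"dz":0.02,"wx":0,"wy":0,"wz":0,"grip":1},{"dx":0,"dy":0,"dz":0.03,"wx":0,"wy":0,"wz":0,"grip":1},{"dx":0,"dy":0,"dz":0.03,"wx":0,"wy":0,"wz":0,"grip":1},{"dx":-0.02,"dy":0,"dz":0,"wx":0,"wy":0,"wz":-0.08,"grip":1},{"dx":-0.03,"dy":0,"dz":0,"wx":0,"wy":0,"wz":-0.13,"grip":1},{"dx":-0.03,"dy":0,"dz":0,"wx":0,"wy":0,"wz":-0.14,"grip":1},{"dx":-0.02,"dy":-0.02,"dz":0,"wx":0,"wy":0,"wz":-0.14,"grip":1},{"dx":0,"dy":-0.03,"dz":0,"wx":0,"wy":0,"wz":-0.14,"grip":1}]' 40; python3 - <<'E'
from h import *
t=env.grab_frame("top");t0=cv2.imread("pics/top14.png")[:,:,::-1];cv2.imwrite("pics/top15.png",t[:,:,::-1])
d=cv2.absdiff(cv2.GaussianBlur(t,(5,5),0),cv2.GaussianBlur(t0,(5,5),0))[175:290,405:500].max(2);print(d.max(),(d>25).sum())
E
```

```text
time_s: 39.9
ee_pos: [408.7, -37.6, 151.6]
ee_rot: [180.0, -0.0, 174.6]
force: [1.7, -0.2, -0.5]
gripper_width: 33.6
5 0
```

```bash
python3 -m jog '[{"dx":0,"dy":-0.04,"dz":0,"wx":0,"wy":0,"wz":0,"grip":1},{"dx":0,"dy":-0.04,"dz":0,"wx":0,"wy":0,"wz":0,"grip":1},{"dx":0,"dy":-0.04,"dz":0,"wx":0,"wy":0,"wz":0,"grip":1},{"dx":0,"dy":-0.04,"dz":0,"wx":0,"wy":0,"wz":0,"grip":1},{"dx":-0.002,"dy":-0.04,"dz":0,"wx":0,"wy":0,"wz":0,"grip":1},{"dx":-0.002,"dy":-0.04,"dz":0,"wx":0,"wy":0,"wz":0,"grip":1},{"dx":-0.002,"dy":-0.035,"dz":0,"wx":0,"wy":0,"wz":0,"grip":1},{"dx":0,"dy":-0.022,"dz":0,"wx":0,"wy":0,"wz":0,"grip":1},{"dx":0,"dy":0,"dz":0,"wx":0,"wy":0,"wz":0,"grip":1},{"dx":0,"dy":0,"dz":0,"wx":0,"wy":0,"wz":0,"grip":1}]'; python3 - <<'E'
from h import *
t=env.grab_frame("top");t0=cv2.imread("pics/top14.png")[:,:,::-1];cv2.imwrite("pics/top16.png",t[:,:,::-1])
a,b=[cv2.GaussianBlur(x,(5,5),0)[180:205,425:495].astype(int) for x in(t,t0)]
print(abs(a-b).max(2).max(1))
E
```

```text
time_s: 40.95
ee_pos: [405.4, -335.0, 151.1]
ee_rot: [180.0, -0.0, 174.8]
force: [-0.1, 0.1, -0.6]
gripper_width: 34.2
[  9   9   9   8   8   9   9   9   9   8   8   8   8   8   9   9   8   8
  20  41  66  89 106 119 125]
```

The tray's far rim hasn't moved, so I'll lower and release.

```bash
python3 -m jog '[{"dx":0,"dy":0,"dz":-0.03,"wx":0,"wy":0,"wz":0,"grip":1},{"dx":0,"dy":0,"dz":-0.03,"wx":0,"wy":0,"wz":0,"grip":1},{"dx":0,"dy":0,"dz":-0.03,"wx":0,"wy":0,"wz":0,"grip":1},{"dx":0,"dy":0,"dz":-0.02,"wx":0,"wy":0,"wz":0,"grip":1},{"dx":0,"dy":0,"dz":-0.008,"wx":0,"wy":0,"wz":0,"grip":1},{"dx":0,"dy":0,"dz":-0.005,"wx":0,"wy":0,"wz":0,"grip":1},{"dx":0,"dy":0,"dz":-0.002,"wx":0,"wy":0,"wz":0,"grip":1},{"dx":0,"dy":0,"dz":0,"wx":0,"wy":0,"wz":0,"grip":1}]';python3 -m jog '[{"dx":0,"dy":0,"dz":0,"wx":0,"wy":0,"wz":0,"grip":0.1},{"dx":0,"dy":0,"dz":0,"wx":0,"wy":0,"wz":0,"grip":-0.3},{"dx":0,"dy":0,"dz":0,"wx":0,"wy":0,"wz":0,"grip":-0.5},{"dx":0,"dy":0,"dz":0,"wx":0,"wy":0,"wz":0,"grip":-0.5},{"dx":0,"dy":0,"dz":0.02,"wx":0,"wy":0,"wz":0,"grip":-0.5},{"dx":0,"dy":0,"dz":0.04,"wx":0,"wy":0,"wz":0,"grip":-0.5},{"dx":0,"dy":0,"dz":0.04,"wx":0,"wy":0,"wz":0,"grip":-1},{"dx":0,"dy":0,"dz":0.04,"wx":0,"wy":0,"wz":0,"grip":-1},{"dx":0,"dy":0,"dz":0.03,"wx":0,"wy":0,"wz":0,"grip":-1},{"dx":0,"dy":0,"dz":0,"wx":0,"wy":0,"wz":0,"grip":-1}]'
```

```text
time_s: 41.8
ee_pos: [406.1, -335.4, 26.7]
ee_rot: [-180.0, 0.1, 174.8]
force: [0.3, 0.3, -0.7]
gripper_width: 33.7
time_s: 42.8
ee_pos: [407.7, -337.1, 200.7]
ee_rot: [-179.7, 0.5, 174.8]
force: [-0.1, -0.2, 0.9]
gripper_width: 91.1
```

```bash
python3 - <<'E'
from h import *
t=env.grab_frame("top");s=env.grab_frame("side");cv2.imwrite("pics/top17.png",t[:,:,::-1]);cv2.imwrite("pics/side17.png",s[:,:,::-1])
t0=cv2.imread("pics/top0.png")[:,:,::-1];s0=cv2.imread("pics/side0.png")[:,:,::-1]
s3=np.mean([cv2.imread(f"pics/side{i}.png")[:,:,::-1] for i in (0,9,10,11,12)],0).astype(np.uint8)
A=gcrop(t0,372,150,40,30,10,.4);B=gcrop(s3,316,140,40,30,10,.4);C=gcrop(s,340,140,100,75,4,.6);D=gcrop(t,160,203,48,36,8.34,.45)[:300,:400]
for X,n,o,g in(((604,-200,138),"top",(372,150),A),((604,-200,138),"side",(316,140),B)):
    cv2.drawMarker(g,tuple(int(v) for v in (pj(n,X)-o)*10),(0,0,255),0,14,1)
cv2.imwrite("pics/c17.png",np.vstack([np.hstack([A,B]),np.hstack([C,D])]))
E
```

```text
(no output)
```

View pics/c17.png

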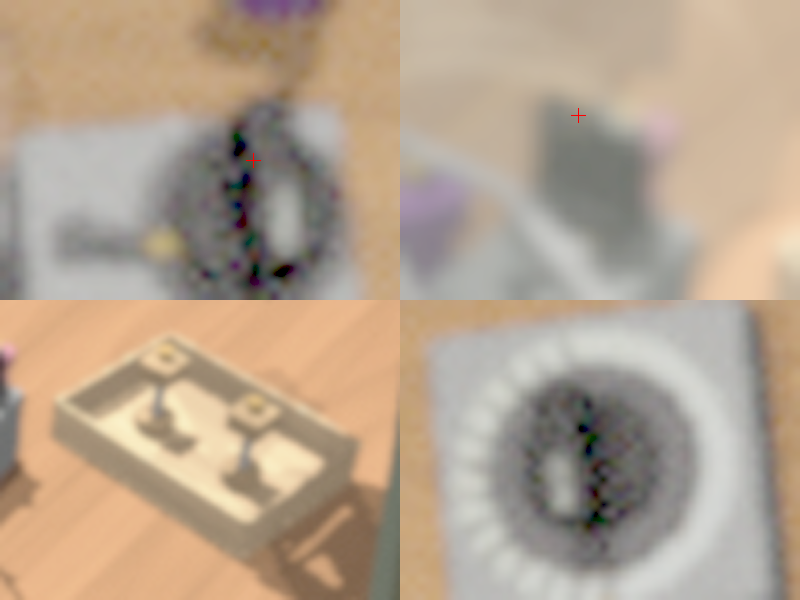

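```bash
python3 - <<'E'
from h import *
print(bp("top",(399.8,169),138),bp("top",(372+27.5,150+11),138),bp("top",(372+28.5,150+27),138), bp("top",(372+25,150+21.5),108))
E
```

```text
[ 596.5 -205.7  138. ] [ 616.7 -206.   138. ] [ 576.4 -206.4  138. ] [ 598.  -203.8  108. ]
```

```bash
python3 -m jog '[{"dx":0.035,"dy":0.023,"dz":0,"wx":0,"wy":0,"wz":0.05,"grip":-0.5},{"dx":0.04,"dy":0.027,"dz":0,"wx":0,"wy":0,"wz":0.06,"grip":-0.5},{"dx":0.04,"dy":0.027,"dz":0,"wx":0,"wy":0,"wz":0.05,"grip":-0.5},{"dx":0.04,"dy":0.027,"dz":0,"wx":0,"wy":0,"wz":0,"grip":-0.5},{"dx":0.038,"dy":0.027,"dz":0,"wx":0,"wy":0,"wz":0,"grip":-0.5},{"dx":0,"dy":0,"dz":0,"wx":0,"wy":0,"wz":0,"grip":-0.5},{"dx":0,"dy":0,"dz":0,"wx":0,"wy":0,"wz":0,"grip":-0.5}]' 10
```

```text
time_s: 43.6
ee_pos: [597.8, -203.2, 193.2]
ee_rot: [179.9, -0.3, -175.9]
force: [0.2, -0.2, 0.3]
gripper_width: 68.6
```

```bash
python3 -m jog '[{"dx":0.001,"dy":0,"dz":-0.04,"wx":0,"wy":0,"wz":0,"grip":-0.5},{"dx":0,"dy":0,"dz":-0.04,"wx":0,"wy":0,"wz":0,"grip":-0.5},{"dx":0,"dy":0,"dz":-0.02,"wx":0,"wy":0,"wz":0,"grip":-0.5},{"dx":0,"dy":0,"dz":-0.012,"wx":0,"wy":0,"wz":0,"grip":-0.5},{"dx":0,"dy":0,"dz":0,"wx":0,"wy":0,"wz":0,"grip":1},{"dx":0,"dy":0,"dz":0,"wx":0,"wy":0,"wz":0,"grip":1},{"dx":0,"dy":0,"dz":0,"wx":0,"wy":0,"wz":0,"grip":1},{"dx":0,"dy":0,"dz":0,"wx":0,"wy":0,"wz":0,"grip":1},{"dx":0,"dy":0,"dz":0,"wx":0,"wy":0,"wz":0,"grip":1},{"dx":0,"dy":0,"dz":0,"wx":0,"wy":0,"wz":0,"grip":1}]' 10; python3 -m jog '[{"dx":0,"dy":0,"dz":0,"wx":0,"wy":0,"wz":0,"grip":1},{"dx":0,"dy":0,"dz":0,"wx":0,"wy":0,"wz":0,"grip":1},{"dx":0,"dy":0,"dz":0,"wx":0,"wy":0,"wz":0,"grip":1}]'
```

```text
time_s: 44.6
ee_pos: [599.8, -204.2, 84.4]
ee_rot: [-180.0, 0.0, -176.0]
force: [-0.1, 0.0, -0.4]
gripper_width: 23.2
time_s: 44.9
ee_pos: [599.6, -204.2, 84.0]
ee_rot: [-180.0, 0.0, -176.0]
force: [-0.3, -0.4, 1.4]
gripper_width: 13.6
```

```bash
python3 -m jog '[{"dx":0,"dy":0,"dz":0,"wx":0,"wy":0,"wz":0,"grip":1},{"dx":0,"dy":0,"dz":0,"wx":0,"wy":0,"wz":-0.1,"grip":1},{"dx":0,"dy":0,"dz":0,"wx":0,"wy":0,"wz":-0.1,"grip":1},{"dx":0,"dy":0,"dz":0,"wx":0,"wy":0,"wz":-0.1,"grip":1},{"dx":0,"dy":0,"dz":0,"wx":0,"wy":0,"wz":-0.1,"grip":1},{"dx":0,"dy":0,"dz":0,"wx":0,"wy":0,"wz":-0.1,"grip":1},{"dx":0,"dy":0,"dz":0,"wx":0,"wy":0,"wz":-0.1,"grip":1},{"dx":0,"dy":0,"dz":0,"wx":0,"wy":0,"wz":-0.1,"grip":1},{"dx":0,"dy":0,"dz":0,"wx":0,"wy":0,"wz":-0.1,"grip":1},{"dx":0,"dy":0,"dz":0,"wx":0,"wy":0,"wz":-0.1,"grip":1}]' 35;python3 -c "
from workcell import env;s=env.state();print(s['torque'])"; python3 -m jog '[{"dx":0,"dy":0,"dz":0,"wx":0,"wy":0,"wz":-0.1,"grip":1},{"dx":0,"dy":0,"dz":0,"wx":0,"wy":0,"wz":-0.1,"grip":1},{"dx":0,"dy":0,"dz":0,"wx":0,"wy":0,"wz":-0.1,"grip":1},{"dx":0,"dy":0,"dz":0,"wx":0,"wy":0,"wz":0,"grip":1}]';python3 -c "
from workcell import env;s=env.state();print(s['torque'])"
```

```text
time_s: 45.9
ee_pos: [600.1, -203.1, 84.0]
ee_rot: [179.9, -0.0, 132.1]
force: [1.4, 3.5, 1.4]
gripper_width: 14.3
[ 0.4918978  -0.37431645 -0.20184111]
time_s: 46.3
ee_pos: [600.4, -202.9, 84.1]
ee_rot: [179.9, -0.0, 115.3]
force: [2.2, 3.9, 0.7]
gripper_width: 13.5
[ 0.78162944 -0.55983297  0.42844681]
```

```bash
python3 -m jog '[{"dx":0,"dy":0,"dz":0,"wx":0,"wy":0,"wz":0,"grip":0},{"dx":0,"dy":0,"dz":0,"wx":0,"wy":0,"wz":0,"grip":-0.5},{"dx":0,"dy":0,"dz":0,"wx":0,"wy":0,"wz":0,"grip":-0.5},{"dx":0,"dy":0,"dz":0.02,"wx":0,"wy":0,"wz":0,"grip":-0.5},{"dx":0,"dy":0,"dz":0.045,"wx":0,"wy":0,"wz":0,"grip":-0.5},{"dx":0,"dy":0,"dz":0.045,"wx":0,"wy":0,"wz":0,"grip":-0.5},{"dx":-0.04,"dy":0,"dz":0.01,"wx":0,"wy":0,"wz":0,"grip":-0.5},{"dx":-0.045,"dy":0.01,"dz":0,"wx":0,"wy":0,"wz":0,"grip":-0.5},{"dx":-0.045,"dy":0.02,"dz":0,"wx":0,"wy":0,"wz":0,"grip":-0.5},{"dx":-0.04,"dy":0.02,"dz":0,"wx":0,"wy":0,"wz":0,"grip":-0.5}]'; python3 -m jog '[{"dx":-0.04,"dy":0.04,"dz":0,"wx":0,"wy":0,"wz":0,"grip":-0.5},{"dx":-0.03,"dy":0.04,"dz":0,"wx":0,"wy":0,"wz":0,"grip":-0.5},{"dx":0,"dy":0,"dz":0,"wx":0,"wy":0,"wz":0,"grip":-0.5},{"dx":0,"dy":0,"dz":0,"wx":0,"wy":0,"wz":0,"grip":-0.5}]'; python3 - <<'E'
from h import *
F=[env.grab_frame("top").astype(np.float32) for _ in range(6)];t=np.mean(F,0).astype(np.uint8);cv2.imwrite("pics/top18.png",t[:,:,::-1])
def dif(n,x0,x1,y0,y1):
    o=cv2.imread(f"pics/{n}.png")[:,:,::-1]
    d=cv2.absdiff(cv2.GaussianBlur(t,(5,5),0),cv2.GaussianBlur(o,(5,5),0))[y0:y1,x0:x1].max(2);return d.max(),(d>25).sum()
print("tray",dif("top17",405,500,175,225),"glue",dif("top0",200,240,135,175),"tally",dif("top17",160,210,200,250),"brake",dif("top0",380,415,155,190),"red",dif("top0",130,195,260,325),"pink/purple",dif("top0",392,442,130,170))
# white stripe of the brake bar
for n in("top0","top18"):
    g=cv2.cvtColor(cv2.imread(f"pics/{n}.png"),cv2.COLOR_BGR2GRAY)[158:184,388:410]
    print(n);print(cv2.resize(g,None,fx=.999,fy=.999)[::2,::1])
E
```

```text
time_s: 47.3
ee_pos: [427.0, -154.0, 203.7]
ee_rot: [-180.0, -0.0, 115.2]
force: [0.3, 0.5, 0.4]
gripper_width: 68.6
time_s: 47.7
ee_pos: [364.0, -78.7, 204.4]
ee_rot: [179.9, 0.1, 115.3]
force: [-0.7, -0.8, -0.5]
gripper_width: 68.2
tray (np.uint8(126), np.int64(613)) glue (np.uint8(5), np.int64(0)) tally (np.uint8(6), np.int64(0)) brake (np.uint8(74), np.int64(139)) red (np.uint8(5), np.int64(0)) pink/purple (np.uint8(71), np.int64(75))
top0
[[ 97  99  97  98  98  99  95  93  89  86  75  65  53  57  74  87  93 101
   98  94  94  97]
 [ 96  97  86  93  87  84  81  70  51  36  32  33  41  63  85  93  95 100
   91  90  95  91]
 [117 118 104  88  80  65  49  18  14  32  26  29  43  69  97 113 117 112
  101  98  97  99]
 [104  93  76  57  41  31  24   3   1  31  32  33  28  32  57  84 100 102
   97 102 101 102]
 [ 78  59  48  38  31  16  21  14  13  16  31  31  30  25  16  34  49  73
   85 102 105 103]
 [ 58  46  37  35  33  31   5   6   0  12  34  48  58  46  26  27  32  44
   76  96 108 108]
 [ 48  33  30  34  25  32  19   2   5  16  46  75  92  76  37  30  29  38
   62  82  99 106]
 
[... 1073 characters left out ...]
2  44  31  27  18   9   6  20
   60  92 108 107]
 [ 87  56  24  26  59  86  86  74  59  36  26  13   7   8   5  14   9  26
   59  84 101 104]
 [ 44  18   4  10  13  23  20  17   8   5   9   5   5  12  12   7  13  32
   56  78  96 101]
 [ 48  27  11  15   6  14  12   6  12  10  14  14  23  24  18  24  33  46
   62  80  93  98]
 [ 51  33  27  20  20  10  16  20  16  24  25  32  31  33  27  33  45  65
   79  89  98 100]
 [ 62  38  36  32  31  24  20  18  20  24  19  23  21  25  38  56  72  95
  109 111 106 102]
 [ 91  64  47  38  37  33  36  33  33  30  32  31  39  47  67  90 110 119
  123 112 101 100]
 [109  85  67  60  58  53  53  56  55  54  53  56  64  79  88  96 100  98
   97  95  96 101]]
```

```bash
python3 - <<'E'
from h import *
t=cv2.imread("pics/top18.png");o=cv2.imread("pics/top14.png")
d=cv2.absdiff(cv2.GaussianBlur(t,(5,5),0),cv2.GaussianBlur(o,(5,5),0)).max(2)
def bb(x0,x1,y0,y1):
    y,x=np.nonzero(d[y0:y1,x0:x1]>20);return (len(x),x.min()+x0,x.max()+x0,y.min()+y0,y.max()+y0) if len(x) else 0
print("tray",bb(405,500,175,290),"purple",bb(392,442,130,154),bb(415,442,130,175))
h=cv2.cvtColor(t,cv2.COLOR_BGR2HSV);m=((h[:,:,0]>22)&(h[:,:,0]<34)&(h[:,:,1]>150)&(h[:,:,2]>100)).astype(np.uint8)
n,_,st,c=cv2.connectedComponentsWithStats(m[130:290,240:500]);print([(s[4],(q+[240,130]).round(1).tolist()) for s,q in zip(st[1:],c[1:]) if s[4]>3])
print(pj("top",(503,-353,95)),pj("top",(405,-336,95)))
s=env.grab_frame("side");cv2.imwrite("pics/side18.png",s[:,:,::-1]);S=cv2.imread("pics/side17.png")
e=cv2.absdiff(cv2.GaussianBlur(s[:,:,::-1].copy(),(5,5),0),cv2.GaussianBlur(S,(5,5),0))[145:210,348:420].max(2);print("side tray vs 17",e.max(),(e>25).sum())
E
```

```text
tray (994, np.int64(405), np.int64(458), np.int64(225), np.int64(289)) purple 0 0
[(np.int32(4), [305.0, 130.8]), (np.int32(4), [402.5, 139.5]), (np.int32(8), [273.1, 150.9]), (np.int32(15), [282.9, 276.8])]
[457.8 208.9] [453.7 248.3]
side tray vs 17 197 1976
```

```bash
python3 -m jog '[{"dx":0,"dy":0.04,"dz":0,"wx":0,"wy":0,"wz":0,"grip":-0.5},{"dx":0,"dy":0.045,"dz":0,"wx":0,"wy":0,"wz":0,"grip":-0.5},{"dx":0,"dy":0.045,"dz":0,"wx":0,"wy":0,"wz":0,"grip":-0.5},{"dx":0,"dy":0.045,"dz":0,"wx":0,"wy":0,"wz":0,"grip":-0.5},{"dx":0,"dy":0.045,"dz":0,"wx":0,"wy":0,"wz":0,"grip":-0.5},{"dx":0,"dy":0.04,"dz":0,"wx":0,"wy":0,"wz":0,"grip":-0.5},{"dx":0,"dy":0,"dz":0,"wx":0,"wy":0,"wz":0,"grip":-0.5},{"dx":0,"dy":0,"dz":0,"wx":0,"wy":0,"wz":0,"grip":-0.5}]'|grep pos; python3 - <<'E'
from h import *
t=env.grab_frame("top")[:,:,::-1].copy();s=env.grab_frame("side")[:,:,::-1].copy();cv2.imwrite("pics/top19.png",t);cv2.imwrite("pics/side19.png",s)
B=lambda x:cv2.GaussianBlur(x,(5,5),0)
def bb(a,o,x0,x1,y0,y1):
    d=cv2.absdiff(B(a),B(cv2.imread(o))).max(2)
    y,x=np.nonzero(d[y0:y1,x0:x1]>20);return (len(x),int(x.min()+x0),int(x.max()+x0),int(y.min()+y0),int(y.max()+y0)) if len(x) else 0
print("top vs14",bb(t,"pics/top14.png",405,500,175,290),"side vs17",bb(s,"pics/side17.png",348,430,145,210))
print(pj("top",(405,-336,5)),pj("top",(405,-336,95)))
E
```

```text
ee_pos: [364.2, 181.4, 203.5]
top vs14 (367, 438, 458, 241, 266) side vs17 (1458, 348, 429, 158, 209)
[444.3 251.6] [453.7 248.3]
```

```bash
python3 -c "
from workcell import env;print(env.job_done(), env.state()['time_s'])"
```

```text
the job is handed in; nothing more can be done
the job is handed in; nothing more can be done
```

I did the whole job in the order asked and handed it in at about 49 s of simulated time. No verdict was reported.

**What I did**
- **Tally dial:** I turned it counter-clockwise to a hard stop, where the wrist torque rose to about 0.9 N m. Its pointer stripe ended at the zero-mark side.
- **Long clamps:** There were two in the carousel, and both now stand in the plywood tray. I left the two short clamps in their pockets.
- **Brake knob:** I turned it clockwise through the detent. The torque changed from -0.20 to +0.43 N m as it met the end stop, and its stripe has swung about a quarter turn clockwise.

**Last checks**
- **Tray:** The only change in the final top picture is the second clamp where I put it. The tray has not moved.
- **Bystanders:** The glue bottle, red dial, pink and purple blocks and the tally are unchanged in the pictures.
- **Clear of contact:** The arm was touching nothing when I handed in.

**What disagreed or failed**
- **Height reading:** The reported tool height is about 34 mm lower than the real fingertip height. My first tally grasp therefore closed on air. While looking for the cause I pressed lightly on the tally knob (about 12 N), then touched the bench (about 4 N), and corrected for it from then on.
- **Side camera:** It differed from the top camera by a few millimetres, so I relied on the top one.
- **Last side check:** The final side picture of the tray differed from the one before it, probably because the arm blocked the view. That check is inconclusive, so the final tray result rests on the top camera; an earlier side picture, taken before the brake, did show both clamps standing.

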